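# Restock the till with a coin roll

### The job

The till is short of tens. Sign on at the cash till by keying clerk code 7, 5, 9 and then the blue clerk key, and open the drawer with the green key: press the keys one at a time, each fully down, press no other, and do not lean hard on the till. When the drawer springs out, gently lay (do not drop) the copper coin roll flat in the wide bay in the middle of the drawer, then push the drawer in until it latches and stays shut; leave the other rolls and the oil pot where they are.

Things in the scene. Friction and masses are not known exactly. Their poses are not given: they have to be found in the camera images.
- till: Light grey cash till, 360 deep x 320 wide x 140 mm high, fixed, front towards the robot. Origin: centre of its underside; x from its front to its back, y to the left as the robot sees it, z up. Below, a drawer cabinet 94 mm high; on it, set back 15 mm, a keyboard of adjustable slope; behind that the display and printer housing. Leaning on the till or its keys over 30 N would harm it.
- keyboard_hinge (a point): Middle of the front hinge of the keyboard, a dark unit 304 wide x 124 mm with 15 blank keys. Axes as the till's; 115 mm above the counter. The deck rises from this line away from the robot at a slope that is set by hand, 0.04 to 0.28 rad, and not measured: feel for each key. Caps 24 x 28 mm, tops 14 mm above the deck, 6 mm travel square to it, 1.5 N at first, 5 N at the hard stop (green: 7 N).
- drawer (a joint): How far the drawer is out, m: 0.002 latched shut, 0.095 fully open. The green key frees the latch near the end of its travel and a spring throws the drawer out towards the robot. The spring pushes with 8 N near shut, 3 N open; shutting takes up to about 12 N. The latch catches only if the drawer is pushed the last 2 mm up to its hard stop (0.000); short of that it springs out again.
- drawer_face (a point): Middle of the outer face of the drawer's front panel (312 wide x 84 high x 14 mm thick, top edge 90 mm above the counter, flat but for a lock barrel near its left end). The point is 47 mm above the counter. Axes as the till's: the face looks along -x. Moves with the drawer.
- roll_bay (a point): Middle of the floor of the roll bay, the wide dark compartment in the middle of the drawer behind its front panel, 88 (x) by 90 (y) mm inside; floor 45 mm above the counter, dished: 5 mm higher at either side (y). Side walls reach 33 mm and the front panel 45 mm above the point. Drawer open: 51 mm in front of the cabinet. Axes as the till's; moves with the drawer.
- roll_copper: Wrapped roll of copper-brown ten-yen coins, a rigid cylinder 24 mm in diameter, 70 mm long, about 0.22 kg. Origin: its centre; x along its length. It lies on a dark wooden tray (240 x 110 mm, fixed; floor 5 and rim 12 mm above the counter), its centre 17 mm above the counter. Three such rolls lie there side by side, 66 mm apart, in any order, each between ribs 3 mm high.
- roll_silver: The same size of roll, silver-grey coins; stays on the tray. Origin: its centre, x along its length.
- roll_brass: The same size of roll, brass-yellow coins; stays on the tray. Origin: its centre, x along its length.
- oil_pot: Stainless oil pot with side handle and spout, 84 mm across, 120 mm high with its knob; bystander. Origin: centre of its underside.
- key_7 (a joint): White key, 7: far row, 1st from the left (usual till order: 7 8 9 far, 4 5 6 middle, 1 2 3 near); its centre 94 mm up the slope from the keyboard hinge, y = +76 mm. Value: how far it is pressed, m, 0 at rest to 0.006.
- key_8 (a joint): White key, 8: far row, 2nd; its centre 94 mm up the slope from the keyboard hinge, y = +38 mm. Value: how far it is pressed, m, 0 at rest to 0.006.
- key_9 (a joint): White key, 9: far row, 3rd; its centre 94 mm up the slope from the keyboard hinge, y = +0 mm. Value: how far it is pressed, m, 0 at rest to 0.006.
- key_clear (a joint): clear: far row, 4th, red: clear; its centre 94 mm up the slope from the keyboard hinge, y = -38 mm. Value: how far it is pressed, m, 0 at rest to 0.006.
- key_sub (a joint): sub: far row, 5th (right end), yellow: subtotal; its centre 94 mm up the slope from the keyboard hinge, y = -76 mm. Value: how far it is pressed, m, 0 at rest to 0.006.
- key_4 (a joint): White key, 4: middle row, 1st from the left; its centre 61 mm up the slope from the keyboard hinge, y = +76 mm. Value: how far it is pressed, m, 0 at rest to 0.006.
- key_5 (a joint): White key, 5: middle row, 2nd; its centre 61 mm up the slope from the keyboard hinge, y = +38 mm. Value: how far it is pressed, m, 0 at rest to 0.006.
- key_6 (a joint): White key, 6: middle row, 3rd (the middle of the field); its centre 61 mm up the slope from the keyboard hinge, y = +0 mm. Value: how far it is pressed, m, 0 at rest to 0.006.
- key_00 (a joint): White key, 00: middle row, 4th, white: double nought; its centre 61 mm up the slope from the keyboard hinge, y = -38 mm. Value: how far it is pressed, m, 0 at rest to 0.006.
- key_clerk (a joint): clerk: middle row, 5th (right end), blue: clerk key; its centre 61 mm up the slope from the keyboard hinge, y = -76 mm. Value: how far it is pressed, m, 0 at rest to 0.006.
- key_1 (a joint): White key, 1: near row, 1st from the left; its centre 28 mm up the slope from the keyboard hinge, y = +76 mm. Value: how far it is pressed, m, 0 at rest to 0.006.
- key_2 (a joint): White key, 2: near row, 2nd; its centre 28 mm up the slope from the keyboard hinge, y = +38 mm. Value: how far it is pressed, m, 0 at rest to 0.006.
- key_3 (a joint): White key, 3: near row, 3rd; its centre 28 mm up the slope from the keyboard hinge, y = +0 mm. Value: how far it is pressed, m, 0 at rest to 0.006.
- key_0 (a joint): White key, 0: near row, 4th, white: nought; its centre 28 mm up the slope from the keyboard hinge, y = -38 mm. Value: how far it is pressed, m, 0 at rest to 0.006.
- key_open (a joint): open: near row, 5th (right end), green: till-open key; its centre 28 mm up the slope from the keyboard hinge, y = -76 mm. Value: how far it is pressed, m, 0 at rest to 0.006.
Not all that is in view belongs to the job. There is more than one size of the roll_copper; the one meant has the size given above.

How it is judged:
On the way, in this order (a step that is already met when the one before it is completed fails the run):
1. the 7 key is pressed fully down (over 4.5 of 6 mm), every other key up (value of joint key_7 above 0.0045 m and value of joint each of key_8, key_9, key_clear, key_sub, key_4, key_5, key_6, key_00, key_clerk, key_1, key_2, key_3, key_0, key_open below 0.002 m), for 0.06 s.
2. the 5 key is pressed fully down (over 4.5 of 6 mm), every other key up (value of joint key_5 above 0.0045 m and value of joint each of key_7, key_8, key_9, key_clear, key_sub, key_4, key_6, key_00, key_clerk, key_1, key_2, key_3, key_0, key_open below 0.002 m), for 0.06 s.
3. the 9 key is pressed fully down (over 4.5 of 6 mm), every other key up (value of joint key_9 above 0.0045 m and value of joint each of key_7, key_8, key_clear, key_sub, key_4, key_5, key_6, key_00, key_clerk, key_1, key_2, key_3, key_0, key_open below 0.002 m), for 0.06 s.
4. the clerk key is pressed fully down (over 4.5 of 6 mm), every other key up (value of joint key_clerk above 0.0045 m and value of joint each of key_7, key_8, key_9, key_clear, key_sub, key_4, key_5, key_6, key_00, key_1, key_2, key_3, key_0, key_open below 0.002 m), for 0.06 s.
5. the green key has freed the latch and the drawer has sprung out (over 80 mm) (value of joint drawer above 0.08 m), for 0.1 s.
6. the copper roll lies flat in the roll bay of the open drawer, let go (x of roll_copper in the frame of roll_bay between -0.035 and 0.035 m and y of roll_copper in the frame of roll_bay between -0.035 and 0.035 m and z of roll_copper in the frame of roll_bay between 0.006 and 0.02 m and value of joint drawer above 0.06 m and contact force between the fingers and roll_copper below 0.2 N), for 0.2 s.
At the end, for the whole second after the job is handed in: Drawer latched shut (out less than 4 mm) and staying so; copper roll at rest, let go, flat in the roll bay (centre within 35 mm of its middle along x and y, 6 to 20 mm above its floor); other rolls and oil pot within 30 mm of where they stood (value of joint drawer below 0.004 m and x of roll_copper in the frame of roll_bay between -0.035 and 0.035 m and y of roll_copper in the frame of roll_bay between -0.035 and 0.035 m and z of roll_copper in the frame of roll_bay between 0.006 and 0.02 m and linear speed of roll_copper below 0.03 m/s and contact force between the fingers and roll_copper below 0.2 N and distance of each of roll_silver, roll_brass, oil_pot from where it was at the start of the episode below 0.03 m); the robot touches nothing.
It fails at once if the copper roll is dropped (falls unheld faster than 0.7 m/s, a drop of over 25 mm) (linear speed of roll_copper above 0.7 m/s and contact force between the fingers and roll_copper below 0.2 N).
It fails at once if a key that is not called for is pressed (over 3 of 6 mm) (value of joint any of key_8, key_clear, key_sub, key_4, key_6, key_00, key_1, key_2, key_3, key_0 above 0.003 m).
It fails at once if the robot leans on the till with more than 30 N (contact force between any of the fingers, the arm and till above 30 N).
It fails at once if a bystander (other rolls, oil pot) is moved more than 30 mm (distance of any of roll_silver, roll_brass, oil_pot from where it was at the start of the episode above 0.03 m).
It also fails if it takes over 72 s, if anything falls off the work surface, if the arm or the gripper's body presses on something with over 40 N, if the wrist force passes 120 N, or if a joint passes its speed limit or range.

### The arm

A 6-joint arm with a two-finger parallel gripper is mounted at the origin on the work surface. World frame = base frame: x ahead of the robot, y to its left, z up, the work surface at z = 0. Lengths are in m, angles in rad, forces in N, time in s.
With the tool pointing down it reaches from about 0.3 to 0.825 m from the base axis. Payload 5.4 kg.
Tool frame: the origin (TCP) lies on the centre line of the jaws, within the pads' length; the fingertips stand 22 mm ahead of it and the grasp point (between the pads) lies 3 mm ahead of it; z points along the fingers, y is the direction in which the jaws open and shut (so a half turn about z gives the same grasp; the last joint's range is limited). The gripper opens to 92 mm and grips with 3 to 60 N. Pads are 20 mm wide; open, the fingers measure 128 mm over their backs; the gripper's body (75 mm by 189 mm) begins 69 mm behind the grasp point.
Start: joints at [1.137, 0.158, 1.597, -0, 1.386, -0.21], TCP at [0.128, 0.561, 0.237] pointing down, gripper open.
Joint ranges: [-2.91, 2.91], [-0.94, 2.29], [0.18, 2.7], [-1.29, 4.43], [0.17, 2.64], [-3, 3]. Speed limits (rad/s): [2.57, 2.57, 3.14, 3.14, 3.14, 3.14].

### API

Orientations are given as a unit quaternion [w, x, y, z].
In Python, from plant import * gives the robot as it stands. The module is installed in compiled form; this text tells all that it offers.
- The arm moves only by the tool jog_arm, never from a script. Its argument "rows" is a list of rows, each a list of 7 numbers: the turn, a rotation vector about the tool's x, y, z in degrees, then the shift along the tool's x, y, z in units of 25 mm (1.0 is 25 mm), then the opening in per cent of the stroke, from 0 (shut) to 100 (fully open). In form: [[wx, wy, wz, dx, dy, dz, jaw], ...]. A call has 1 to 5 rows; each row is the pose to reach, as a shift and turn from the pose commanded when the call began, along the tool's axes at that moment; what a row does not reach only later rows make up. A row lasts 1/8 s, in which the tool goes at most 62.5 mm and 10.7 degrees, less where a joint would pass 70% of its speed; a pose out of reach is approached as far as the arm can. A call with a gripper value outside its range is refused whole. The fingers move at their own pace and stop on an object; "force" is the grip in N (left out, the last holds). Time passes only in rows, so rows that repeat a pose let the fingers close. It gives the time, the measured TCP pose, the force and the opening at its end, in the units of the state.
- read_state(): the state, without advancing time (a new reading comes with each control period).
- get_image(name): name is "scene" or "top" or "wrist"; returns the picture (420x560x3 uint8, blue, green, red); there is no depth.
- camera_model(name): a dict with "fx", "fy", "cx", "cy" (pixels), "origin" and "attitude" of the camera in the world. Camera axes: x right, y down, z forward; pixel columns grow to the right and rows downward; lengths in m; the calibration is good to about 2 mm. A picture is of the moment at which its call begins: read the wrist's pose just before it. camera_model takes no time and is no camera call; for the wrist camera it gives the pose at the moment of the call.
- hand_in(): hands the job in, once; it reports no verdict.
The state is a dict: "time_s": time; "q": joint angles; "qd": joint speeds; "effort": joint torques, N m; "position": TCP position; "tcp_rot": TCP orientation; "contact_force": force on the tool from outside, world axes, zero at the start; "moment": the same for the moment, N m; "grip_width": finger opening in m.
Only numpy, scipy, OpenCV 4.12 (cv2) and the standard library are available. Lean on these libraries where they do the work, as an engineer would, in place of code of your own. Each camera call takes 0.05 s, during which the arm holds its last target.

## Working session

There is one attempt and no reset: what is moved stays moved. The work goes in short steps, Python scripts to look and compute and a tool call to move; the robot and the scene stay as the last step left them, time stands still between calls to the robot, and variables do not carry over. Pictures are saved under pics/ and viewed, and the job is handed in when it is done.

Besides the shell and the picture viewer there is one more tool, called after "Call:" by a JSON object that holds its "method" and its "body", one argument or row to a line. jog_arm: Moves the arm, as the interface text tells. Its arguments: {"type":"object","properties":{"rows":{"type":"array","items":{"type":"array","items":{"type":"number"}}},"force":{"type":"number"}},"required":["rows"]}

```bash
mkdir -p pics; ls; python3 - <<'E'
from plant import *
import cv2
s=read_state(); print(s)
for n in ("scene","top","wrist"):
    print(n,camera_model(n))
    cv2.imwrite(f"pics/{n}0.png",get_image(n))
E
```

```text
pics
{'time_s': 0.0, 'q': array([ 1.13688211e+00,  1.59027928e-01,  1.59823039e+00, -2.81563613e-05,
        1.38619778e+00, -2.10072969e-01]), 'qd': array([-0.00131188,  0.00058382,  0.00021493, -0.00112577, -0.00018404,
       -0.00109586]), 'effort': array([-2.73676812e-05, -3.85599482e+01, -3.22092998e+01,  6.97364425e-02,
        3.85593914e-02, -1.65259562e-04]), 'position': array([0.12739741, 0.56010593, 0.23563167]), 'tcp_rot': array([-2.81726036e-04,  1.11684485e-01,  9.93743281e-01, -8.88217129e-04]), 'contact_force': array([-0.98200922, -0.54166021, -0.19917073]), 'moment': array([-0.00974938, -0.02105257, -0.00707279]), 'grip_width': 0.09183547001070522}
scene {'fx': 414.74987421179407, 'fy': 414.74987421179407, 'cx': 275.09621228716713, 'cy': 208.76089359389417, 'origin': array([ 1.0485551 , -0.23729194,  1.02793639]), 'attitude': array([-0.21517481,  0.79464628,  0.54639932, -0.15389894])}
top {'fx': 410.47437333499624, 'fy': 410.47437333499624, 'cx': 279.40521424671294, 'cy': 213.45177108703442, 'origin': array([ 0.38992877, -0.06761418,  1.01470799]), 'attitude': array([-0.05958275,  0.71440913, -0.69520655,  0.05251045])}
wrist {'fx': 304.2491521856711, 'fy': 304.2491521856711, 'cx': 277.2008761592463, 'cy': 211.81035452825867, 'origin': array([0.05558631, 0.57671048, 0.38425664]), 'attitude': array([0.10382394, 0.77453574, 0.61863862, 0.08124797])}
```

View pics/scene0.png

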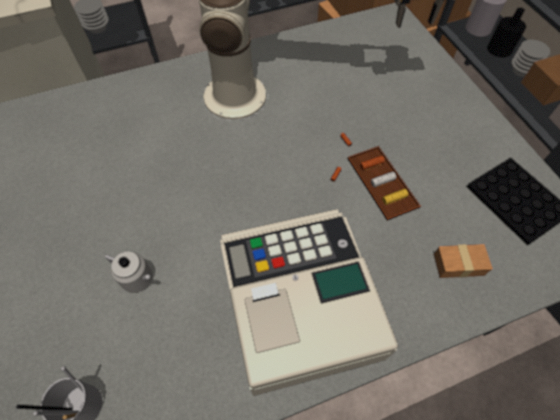

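View pics/top0.png

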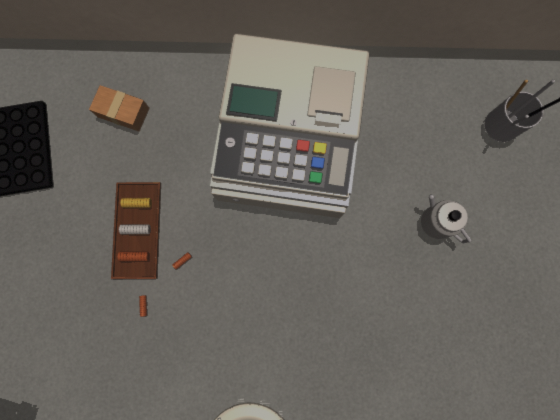

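View pics/wrist0.png

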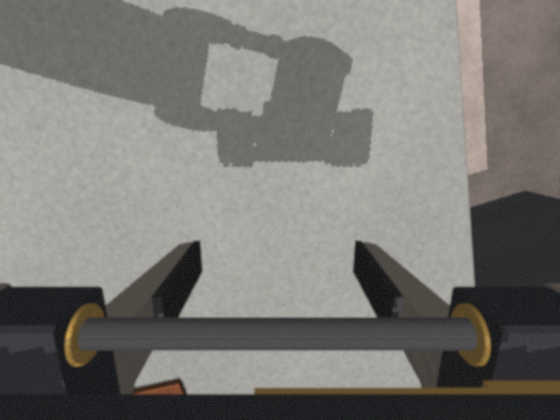

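The top view shows the till at (290,125) with its keys around (285,158), and the tray at (137,230).

Things that could be taken for the copper roll:
- The copper roll on the tray, at (133,257).
- The small loose brown rolls at (182,261) and (143,306).

By size and place I choose the one on the tray at (133,257), and I'll check it in a close crop.

```bash
python3 - <<'E'
import cv2,numpy as np
t=cv2.imread("pics/top0.png");s=cv2.imread("pics/scene0.png")
a=cv2.resize(t[115:215,205:365],(800,500),interpolation=cv2.INTER_CUBIC)
b=cv2.resize(t[175:325,90:210],None,fx=4,fy=4,interpolation=cv2.INTER_CUBIC)
c=cv2.resize(s[205:285,215:365],(750,400),interpolation=cv2.INTER_CUBIC)
cv2.imwrite("pics/a.png",a);cv2.imwrite("pics/b.png",b);cv2.imwrite("pics/c.png",c)
E
```

```text
(no output)
```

View pics/a.png

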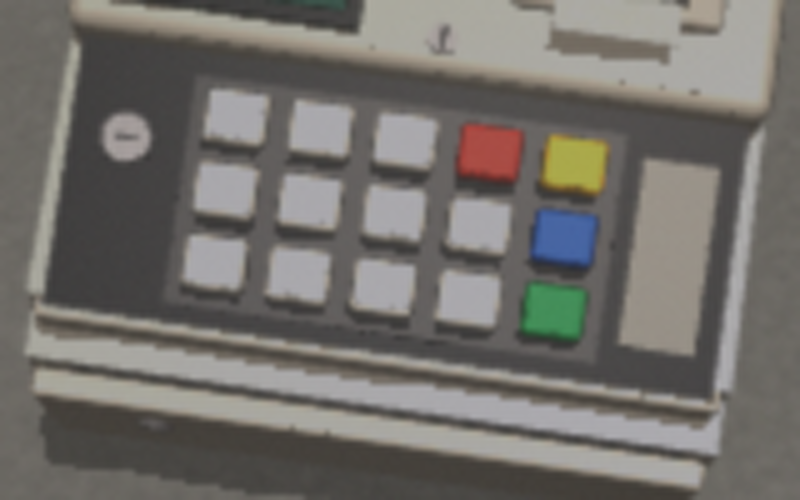

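View pics/b.png

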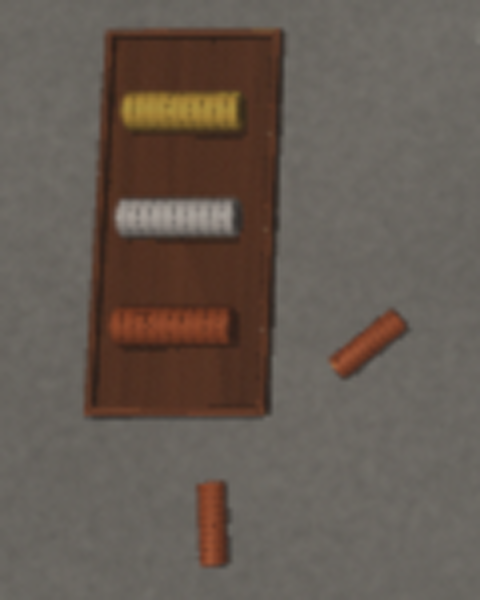

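View pics/c.png

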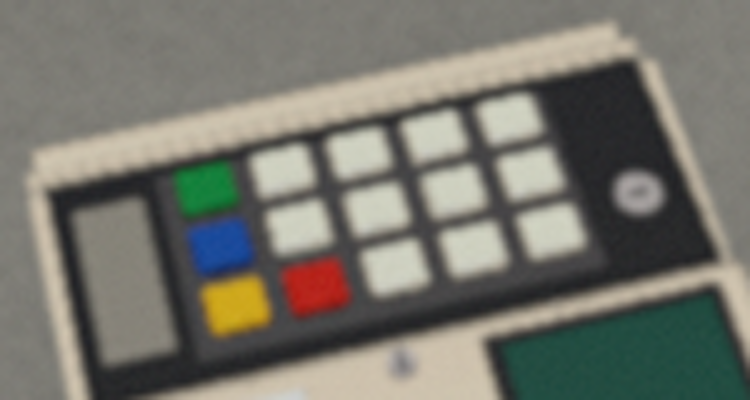

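Crop b confirms the copper roll on the tray: the crop centre (170,326) maps to top pixel (132,256), and it is as long as its neighbours. The loose brown rolls are smaller. Next I'll locate the keys by colour in both views and measure the roll.

```bash
cat > h.py <<'E'
import numpy as np,cv2
from scipy.spatial.transform import Rotation as R
from scipy.optimize import least_squares
def rot(q): return R.from_quat([q[1],q[2],q[3],q[0]])
def ray(cm,uv):
    d=np.array([(uv[0]-cm['cx'])/cm['fx'],(uv[1]-cm['cy'])/cm['fy'],1.])
    return np.array(cm['origin']),rot(cm['attitude']).apply(d)
def onz(cm,uv,z):
    o,d=ray(cm,uv); return o+d*(z-o[2])/d[2]
def proj(cm,P):
    p=rot(cm['attitude']).inv().apply(np.atleast_2d(P)-cm['origin'])
    return np.c_[cm['fx']*p[:,0]/p[:,2]+cm['cx'],cm['fy']*p[:,1]/p[:,2]+cm['cy']]
E
python3 - <<'E'
from h import *
from plant import camera_model
def blobs(im,x0,y0,x1,y1,lo):
    k=6
    c=cv2.resize(im[y0:y1,x0:x1],None,fx=k,fy=k,interpolation=cv2.INTER_CUBIC)
    hsv=cv2.cvtColor(c,cv2.COLOR_BGR2HSV)
    out=[]
    ms={'w':(hsv[...,2]>lo)&(hsv[...,1]<60)}
    for n,(a,b) in {'g':(45,80),'b':(100,125),'y':(18,35)}.items(): ms[n]=(hsv[...,0]>=a)&(hsv[...,0]<=b)&(hsv[...,1]>110)&(hsv[...,2]>90 if n!='g' else hsv[...,2]>75)
    ms['r']=((hsv[...,0]<=8)|(hsv[...,0]>172))&(hsv[...,1]>120)&(hsv[...,2]>90)
    for n,m in ms.items():
        cs,_=cv2.findContours(cv2.morphologyEx(m.astype(np.uint8),cv2.MORPH_OPEN,np.ones((9,9))),cv2.RETR_EXTERNAL,cv2.CHAIN_APPROX_NONE)
        for q in cs:
            if cv2.contourArea(q)<1200 or cv2.contourArea(q)>8000: continue
            (u,v),sz,an=cv2.minAreaRect(q)
            out.append((n,round((u+.5)/k-.5+x0,2),round((v+.5)/k-.5+y0,2),[round(e/k,1) for e in sz]))
    return out
t=cv2.imread("pics/top0.png");s=cv2.imread("pics/scene0.png")
for im,b in ((t,(225,125,335,190,135)),(s,(245,215,340,280,170))):
    for o in sorted(blobs(im,*b),key=lambda o:o[2]): print(o)
    print()
# rolls
c=camera_model("top")
k=4;x0,y0,x1,y1=110,180,165,280
hsv=cv2.cvtColor(cv2.resize(t[y0:y1,x0:x1],None,fx=k,fy=k,interpolation=cv2.INTER_CUBIC),cv2.COLOR_BGR2HSV)
for n,m in {'cop':(hsv[...,0]<14)&(hsv[...,1]>150)&(hsv[...,2]>105),'brass':(hsv[...,0]>18)&(hsv[...,0]<35)&(hsv[...,1]>110)&(hsv[...,2]>90),'silver':(hsv[...,1]<50)&(hsv[...,2]>120)}.items():
    m=cv2.morphologyEx(m.astype(np.uint8),cv2.MORPH_CLOSE,np.ones((13,13)))
    cs,_=cv2.findContours(m,0,1); q=max(cs,key=cv2.contourArea)
    bx=cv2.boxPoints(cv2.minAreaRect(q)); bx=(bx+.5)/k-.5+[x0,y0]
    W=np.array([onz(c,p,.022) for p in bx]); ce=W.mean(0)
    e=W[1]-W[0],W[2]-W[1]; e=sorted(e,key=np.linalg.norm)
    print(n,bx.mean(0),ce,np.linalg.norm(e[0]),np.linalg.norm(e[1]),np.degrees(np.arctan2(e[1][1],e[1][0])))
E
```

```text
('w', 251.79, 137.71, [12.2, 10.0])
('w', 268.61, 140.1, [12.3, 10.1])
('w', 229.92, 141.92, [8.7, 8.7])
('w', 285.55, 142.45, [12.2, 10.2])
('r', 302.44, 145.11, [12.2, 10.5])
('y', 319.41, 147.48, [12.8, 11.0])
('w', 249.54, 152.31, [12.2, 10.1])
('w', 266.52, 154.69, [12.3, 10.2])
('w', 283.42, 156.9, [12.1, 10.2])
('w', 300.48, 159.55, [12.1, 10.5])
('b', 317.29, 162.06, [12.1, 10.2])
('w', 331.67, 165.5, [36.8, 5.5])
('w', 247.38, 166.86, [11.9, 10.3])
('w', 264.34, 169.42, [12.2, 10.3])
('w', 281.34, 171.81, [12.1, 10.4])
('w', 298.38, 174.09, [12.4, 10.4])
('g', 315.25, 176.83, [11.8, 10.1])
('w', 244.73, 188.09, [41.6, 6.0])

('w', 316.45, 228.29, [7.9, 10.6])
('w', 301.41, 231.73, [7.9, 10.6])
('w', 286.38, 235.08, [8.0, 10.6])
('w', 271.14, 238.57, [8.0, 10.7])
('w', 320.58, 239.23, [8.2, 10.8])
('g', 255.78, 242.31, [9.8, 11.9])
('w', 305.36, 242.76, [8.3, 10.6])
('w', 289.9, 246.34, [8.3, 10.9])
('w', 274.34, 249.92, [8.3, 11.0])
('w', 324.84, 250.59, [8.6, 11.0])
('b', 258.71, 253.69, [10.1, 12.5])
('w', 309.24, 254.33, [8.5, 11.1])
('w', 293.56, 258.0, [8.7, 10.9])
('r', 277.78, 261.98, [10.7, 13.0])
('y', 261.77, 265.68, [11.4, 13.5])
('w', 318.52, 272.67, [10.0, 45.2])
('w', 282.42, 276.83, [5.2, 21.0])

cop [131.5  255.75] [0.43568382 0.29897534 0.022     ] 0.01747243699783475 0.07097867154901906 -88.4325232282502
brass [134.625 202.125] [0.56745654 0.30245007 0.022     ] 0.022610742177882014 0.07311709381352802 -88.4929798771475
silver [132.99983597 228.51371765] [0.50191683 0.30093746 0.022     ] 0.017522080561913185 0.07056869800962948 -89.16428223299714
```

```bash
cat > fit.py <<'E'
from h import *
from plant import camera_model
T={7:(251.79,137.71),8:(268.61,140.1),9:(285.55,142.45),'c':(302.44,145.11),'s':(319.41,147.48),4:(249.54,152.31),5:(266.52,154.69),6:(283.42,156.9),'00':(300.48,159.55),'k':(317.29,162.06),1:(247.38,166.86),2:(264.34,169.42),3:(281.34,171.81),0:(298.38,174.09),'o':(315.25,176.83)}
S={1:(316.45,228.29),2:(301.41,231.73),3:(286.38,235.08),0:(271.14,238.57),'o':(255.78,242.31),4:(320.58,239.23),5:(305.36,242.76),6:(289.9,246.34),'00':(274.34,249.92),'k':(258.71,253.69),7:(324.84,250.59),8:(309.24,254.33),9:(293.56,258),'c':(277.78,261.98),'s':(261.77,265.68)}
rows=[[7,8,9,'c','s'],[4,5,6,'00','k'],[1,2,3,0,'o']]
L={k:((.094,.061,.028)[i],.076-.038*j) for i,r in enumerate(rows) for j,k in enumerate(r)}
ks=list(L)
def P(p,k,up=.014):
    u,v=L[k]; x,y,a,s=p[:4]
    X=u*np.cos(s)-up*np.sin(s); Z=.115+u*np.sin(s)+up*np.cos(s)
    return np.array([x+X*np.cos(a)-v*np.sin(a),y+X*np.sin(a)+v*np.cos(a),Z])
E
python3 - <<'E'
from fit import *
ct,cs=camera_model("top"),camera_model("scene")
def res(p,w):
    Q=np.array([P(p,k) for k in ks]); r=[]
    if 't' in w: r.append(proj(ct,Q)-[T[k] for k in ks])
    if 's' in w: r.append(proj(cs,Q)-[S[k] for k in ks])
    return np.concatenate(r).ravel()
for w in ('t','s','ts'):
    f=least_squares(res,[.55,-.06,-.1,.15],args=(w,))
    print(w,f.x,np.degrees(f.x[2]),np.sqrt(np.mean(f.fun**2)))
for k in (7,5,9,'k','o',6): print(k,P(f.x,k))
# triangulation
for k in (7,5,9,'k','o'):
    (o1,d1),(o2,d2)=ray(ct,T[k]),ray(cs,S[k])
    A=np.c_[d1,-d2];l=np.linalg.lstsq(A,o2-o1,rcond=None)[0]
    print(k,(o1+d1*l[0]+o2+d2*l[1])/2,np.linalg.norm(o1+d1*l[0]-o2-d2*l[1]))
E
```

```text
t [ 0.59849533 -0.05499129 -0.12180162  0.11016106] -6.978718915188601 0.0939283104925742
s [ 0.60197217 -0.05426379 -0.11669181  0.11338908] -6.685947960506373 0.06376550050289222
ts [ 0.59896072 -0.05424914 -0.11880754  0.05786784] -6.8071705600481325 0.3624399755766293
7 [0.700346   0.01018808 0.13441311]
5 [ 0.6631294  -0.02363916  0.13250453]
9 [ 0.69133786 -0.06527617  0.13441311]
k [ 0.64961719 -0.13683554  0.13250453]
o [ 0.61690466 -0.13293066  0.13059596]
6 [ 0.65862533 -0.06137129  0.13250453]
7 [0.70037066 0.01053422 0.13626239] 0.0018524437146194542
5 [ 0.66320012 -0.02336649  0.13209698] 0.0020670461809475546
9 [ 0.69131163 -0.06521244  0.13594342] 0.0017480027681659272
k [ 0.64939502 -0.13690339  0.13088277] 0.0017591718774522206
o [ 0.61665963 -0.1330424   0.1265945 ] 0.0020160412561078278
```

```bash
cat >> fit.py <<'E'
def Rt(a,s,flip=1):
    d=np.array([np.cos(a),np.sin(a),0]);z=np.array([0,0,1.])
    zt=np.sin(s)*d-np.cos(s)*z; y=np.array([-np.sin(a),np.cos(a),0])*flip
    return R.from_matrix(np.c_[np.cross(y,zt),y,zt])
def move(pos,Rg,cur=None):
    "from measured state to tool-frame row numbers"
    from plant import read_state
    st=read_state(); R0=rot(st['tcp_rot']);p0=st['position']
    w=np.degrees((R0.inv()*Rg).as_rotvec()); d=R0.inv().apply(np.asarray(pos)-p0)/.025
    print('row',np.round(w,1),np.round(d,3),'|d|mm',round(np.linalg.norm(d)*25,1),'pos',np.round(p0,4),'F',np.round(st['contact_force'],1),'t',round(st['time_s'],2))
E
python3 - <<'E'
from fit import *
ct,cs=camera_model("top"),camera_model("scene")
def res(p):
    Q=np.array([P(p,k) for k in ks]); a,b=dict(ct),dict(cs)
    a['origin']=ct['origin']+p[4:7];b['origin']=cs['origin']+p[7:10]
    return np.r_[(proj(a,Q)-[T[k] for k in ks]).ravel()/.3,(proj(b,Q)-[S[k] for k in ks]).ravel()/.3,p[4:]/.0015]
f=least_squares(res,[.6,-.055,-.12,.11]+[0]*6,x_scale=[.01]*10); p=f.x; print(p.round(4))
np.save('p.npy',p[:4])
for k in (7,5,9,'k','o'): print(k,P(p,k).round(4))
G=P(p,7)+[0,0,.022+.04]; print(G)
move(G,Rt(p[2],p[3]))
E
```

```text
[ 6.001e-01 -5.450e-02 -1.195e-01  1.099e-01  1.500e-03  6.000e-04
  4.000e-04 -1.500e-03 -6.000e-04  5.000e-04]
7 [0.7004 0.01   0.1392]
5 [ 0.6633 -0.0239  0.1356]
9 [ 0.6913 -0.0655  0.1392]
k [ 0.6497 -0.137   0.1356]
o [ 0.6172 -0.1331  0.132 ]
[0.70040838 0.00996195 0.20122108]
row [-0.4 -6.3 -6. ] [-27.233 -16.374   1.4  ] |d|mm 795.2 pos [0.1274 0.5602 0.2359] F [-0.3  0.1  0.2] t 0.15
```

Call:
{"method": "jog_arm", "body": {
  "rows": [
    [0, -6, -6, -13.5, -8.2, 0.7, 0],
    [0, -6, -6, -13.5, -8.2, 0.7, 0],
    [0, -6, -6, -13.5, -8.2, 0.7, 0],
    [0, -6, -6, -13.5, -8.2, 0.7, 0],
    [0, -6, -6, -13.5, -8.2, 0.7, 0]
  ]
}}

```text
time_s: 0.78
position: [0.3528, 0.3418, 0.2226]
tcp_rot: [0.052, 0.059, 0.997, -0.006]
contact_force: [0.7, 0.3, 0.5]
grip_width: 0.044
```

```bash
python3 -c "
from fit import *
p=np.load('p.npy'); move(P(p,7)+[0,0,.062],Rt(p[2],p[3]))"
```

```text
row [-0.3 -0.3  0.1] [-15.201 -11.525   2.519] |d|mm 481.0 pos [0.3528 0.3418 0.2226] F [0.7 0.3 0.5] t 0.78
```

Call:
{"method": "jog_arm", "body": {
  "rows": [
    [0, 0, 0, -15.2, -11.5, 2.5, 0],
    [0, 0, 0, -15.2, -11.5, 2.5, 0],
    [0, 0, 0, -15.2, -11.5, 2.5, 0],
    [0, 0, 0, -15.2, -11.5, 2.5, 0],
    [0, 0, 0, -15.2, -11.5, 2.5, 0]
  ]
}}

```text
time_s: 1.4
position: [0.5789, 0.1263, 0.2088]
tcp_rot: [0.052, 0.06, 0.997, -0.006]
contact_force: [0.0, 0.7, 0.1]
grip_width: 0.0004
```

```bash
python3 -c "
from fit import *
p=np.load('p.npy'); move(P(p,7)+[0,0,.062],Rt(p[2],p[3]))"
```

```text
row [-0.3 -0.3  0. ] [-5.318 -4.038  0.883] |d|mm 168.4 pos [0.5789 0.1263 0.2088] F [0.  0.7 0.1] t 1.4
```

Call:
{"method": "jog_arm", "body": {
  "rows": [
    [0, 0, 0, -5.3, -4, 0.9, 0],
    [0, 0, 0, -5.3, -4, 0.9, 0],
    [0, 0, 0, -5.3, -4, 0.9, 0],
    [0, 0, 0, -5.3, -4, 0.9, 0],
    [0, 0, 0, -5.3, -4, 0.9, 0]
  ]
}}

```text
time_s: 2.02
position: [0.6984, 0.0133, 0.2006]
tcp_rot: [0.051, 0.059, 0.997, -0.006]
contact_force: [0.1, -0.4, 1.3]
grip_width: 0.0009
```

```bash
python3 -c "
from fit import *
from plant import *
p=np.load('p.npy'); 
cv2.imwrite('pics/w1.png',get_image('wrist'));cv2.imwrite('pics/s1.png',get_image('scene'))
move(P(p,7)-.022*np.array(Rt(p[2],p[3]).as_matrix()[:,2])+[0,0,.006],Rt(p[2],p[3]))"
```

```text
row [-0.3 -0.3  0.1] [ 0.136 -0.143  1.36 ] |d|mm 34.4 pos [0.6983 0.014  0.2012] F [ 0.3  0.1 -0.8] t 2.12
```

View pics/w1.png

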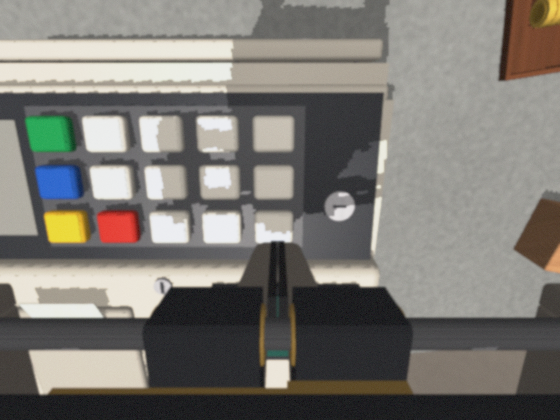

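View pics/s1.png

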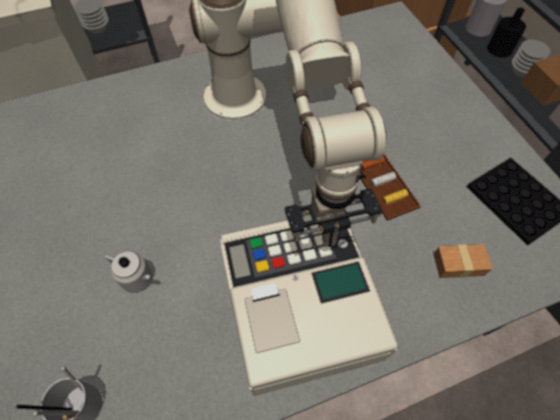

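The wrist view shows the closed fingertips at (277,245), in line with key 7 in the far row at (273,228). I'll go down and feel for it.

Call:
{"method": "jog_arm", "body": {
  "rows": [
    [0, 0, 0, 0.14, -0.14, 0.6, 0],
    [0, 0, 0, 0.14, -0.14, 1.2, 0],
    [0, 0, 0, 0.14, -0.14, 1.2, 0],
    [0, 0, 0, 0.14, -0.14, 1.2, 0]
  ]
}}

```text
time_s: 2.62
position: [0.6982, 0.0091, 0.1708]
tcp_rot: [0.052, 0.059, 0.997, -0.006]
contact_force: [-0.2, 0.9, -0.2]
grip_width: 0.0004
```

```bash
python3 -c "
from fit import *
from plant import *
p=np.load('p.npy'); 
cv2.imwrite('pics/w2.png',get_image('wrist'))
move(P(p,7)-.022*np.array(Rt(p[2],p[3]).as_matrix()[:,2]),Rt(p[2],p[3]))"
```

```text
row [-0.3 -0.3  0.1] [0.07  0.046 0.406] |d|mm 10.4 pos [0.6986 0.0091 0.1714] F [0.6 0.4 0.1] t 2.67
```

View pics/w2.png

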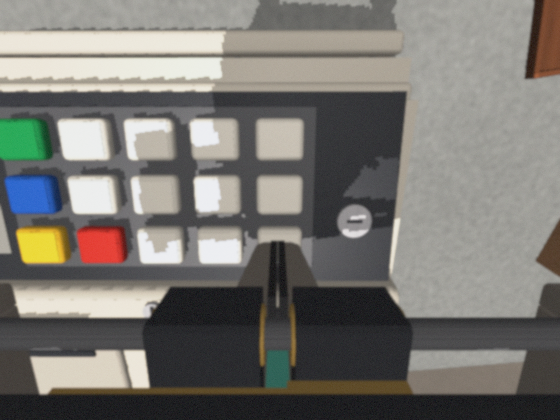

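The tips hang over key 7 at (280,240), clear of its neighbours and about 10 mm above it.

Call:
{"method": "jog_arm", "body": {
  "rows": [
    [0, 0, 0, 0, 0, 0.12, 0],
    [0, 0, 0, 0, 0, 0.24, 0],
    [0, 0, 0, 0, 0, 0.24, 0]
  ]
}}

```text
time_s: 3.05
position: [0.6987, 0.009, 0.1646]
tcp_rot: [0.052, 0.059, 0.997, -0.006]
contact_force: [-0.2, 0.4, -0.2]
grip_width: 0.0002
```

Call:
{"method": "jog_arm", "body": {
  "rows": [
    [0, 0, 0, 0, 0, 0.08, 0],
    [0, 0, 0, 0, 0, 0.08, 0]
  ]
}}

```text
time_s: 3.3
position: [0.699, 0.0089, 0.1628]
tcp_rot: [0.052, 0.059, 0.997, -0.006]
contact_force: [0.8, -0.1, 0.5]
grip_width: 0.0003
```

Call:
{"method": "jog_arm", "body": {
  "rows": [
    [0, 0, 0, 0, 0, 0.08, 0],
    [0, 0, 0, 0, 0, 0.08, 0]
  ]
}}

```text
time_s: 3.55
position: [0.6994, 0.0089, 0.1613]
tcp_rot: [0.052, 0.059, 0.997, -0.006]
contact_force: [-1.0, 0.4, 2.8]
grip_width: 0.0004
```

Call:
{"method": "jog_arm", "body": {
  "rows": [
    [0, 0, 0, 0, 0, 0.1, 0],
    [0, 0, 0, 0, 0, 0.1, 0]
  ]
}}

```text
time_s: 3.8
position: [0.6998, 0.0089, 0.1588]
tcp_rot: [0.052, 0.059, 0.997, -0.006]
contact_force: [-1.0, -0.0, 3.6]
grip_width: 0.0006
```

Call:
{"method": "jog_arm", "body": {
  "rows": [
    [0, 0, 0, 0, 0, 0.1, 0],
    [0, 0, 0, 0, 0, 0.1, 0]
  ]
}}

```text
time_s: 4.05
position: [0.7, 0.0088, 0.1566]
tcp_rot: [0.052, 0.059, 0.997, -0.006]
contact_force: [-1.6, 0.6, 5.8]
grip_width: 0.0001
```

Call:
{"method": "jog_arm", "body": {
  "rows": [
    [0, 0, 0, 0, 0, 0.06, 0],
    [0, 0, 0, 0, 0, 0.06, 0]
  ]
}}

```text
time_s: 4.3
position: [0.7002, 0.0088, 0.1565]
tcp_rot: [0.052, 0.059, 0.997, -0.006]
contact_force: [-6.4, 0.9, 12.1]
grip_width: 0.0007
```

Key 7 is on its hard stop: 12 N, with no further travel. I'll retract and go to key 5.

Call:
{"method": "jog_arm", "body": {
  "rows": [
    [0, 0, 0, 0, 0, -0.9, 0],
    [0, 0, 0, 0, 0, -0.9, 0]
  ]
}}

```text
time_s: 4.55
position: [0.6989, 0.009, 0.1794]
tcp_rot: [0.054, 0.059, 0.997, -0.006]
contact_force: [0.3, -0.5, -0.0]
grip_width: 0.0003
```

```bash
cat > key.py <<'E'
import sys
from fit import *
p=np.load('p.npy'); k=sys.argv[1]; k=int(k) if k.isdigit() else k
G=P(p,k)-.022*Rt(p[2],p[3]).as_matrix()[:,2]+[0,0,.0014]
print('contact TCP',G.round(4)); move(G+[0,0,.005],Rt(p[2],p[3]))
E
python3 key.py 5
```

```text
contact TCP [ 0.6609 -0.0236  0.1589]
row [-0.3 -0.1  0. ] [ 1.415 -1.469  0.479] |d|mm 52.4 pos [0.6989 0.009  0.1794] F [ 0.3 -0.5 -0. ] t 4.55
```

Call:
{"method": "jog_arm", "body": {
  "rows": [
    [0, 0, 0, 1.41, -1.47, 0, 0],
    [0, 0, 0, 1.41, -1.47, 0, 0],
    [0, 0, 0, 1.41, -1.47, 0.3, 0],
    [0, 0, 0, 1.41, -1.47, 0.48, 0],
    [0, 0, 0, 1.41, -1.47, 0.48, 0]
  ]
}}

```text
time_s: 5.18
position: [0.66, -0.0229, 0.1608]
tcp_rot: [0.052, 0.059, 0.997, -0.006]
contact_force: [0.2, 0.2, -1.1]
grip_width: 0.0004
```

```bash
python3 key.py 5
```

```text
contact TCP [ 0.6609 -0.0236  0.1589]
row [-0.3 -0.3  0.1] [-0.052 -0.024 -0.116] |d|mm 3.2 pos [ 0.66   -0.0229  0.1608] F [ 0.2  0.2 -1.1] t 5.17
```

Call:
{"method": "jog_arm", "body": {
  "rows": [
    [0, 0, 0, 0, 0, 0.1, 0],
    [0, 0, 0, 0, 0, 0.2, 0],
    [0, 0, 0, 0, 0, 0.26, 0],
    [0, 0, 0, 0, 0, 0.26, 0]
  ]
}}

```text
time_s: 5.68
position: [0.6609, -0.0233, 0.1557]
tcp_rot: [0.053, 0.059, 0.997, -0.006]
contact_force: [-0.5, 1.0, 2.7]
grip_width: 0.0005
```

Call:
{"method": "jog_arm", "body": {
  "rows": [
    [0, 0, 0, 0, 0, 0.06, 0],
    [0, 0, 0, 0, 0, 0.06, 0]
  ]
}}

```text
time_s: 5.92
position: [0.661, -0.0234, 0.1541]
tcp_rot: [0.053, 0.059, 0.997, -0.006]
contact_force: [0.9, 2.2, 3.3]
grip_width: 0.0005
```

Call:
{"method": "jog_arm", "body": {
  "rows": [
    [0, 0, 0, 0, 0, 0.08, 0],
    [0, 0, 0, 0, 0, 0.08, 0]
  ]
}}

```text
time_s: 6.18
position: [0.6612, -0.0234, 0.1525]
tcp_rot: [0.053, 0.059, 0.997, -0.006]
contact_force: [-0.3, 3.0, 7.0]
grip_width: 0.0003
```

Call:
{"method": "jog_arm", "body": {
  "rows": [
    [0, 0, 0, 0, 0, 0.05, 0],
    [0, 0, 0, 0, 0, 0.05, 0]
  ]
}}

```text
time_s: 6.42
position: [0.6613, -0.0234, 0.1523]
tcp_rot: [0.053, 0.059, 0.997, -0.006]
contact_force: [-3.3, 3.6, 12.0]
grip_width: 0.0007
```

Key 5 is on its stop at 12 N. Next is key 9.

Call:
{"method": "jog_arm", "body": {
  "rows": [
    [0, 0, 0, 0, 0, -1, 0],
    [0, 0, 0, 0, 0, -1, 0]
  ]
}}

```text
time_s: 6.68
position: [0.6588, -0.0237, 0.1763]
tcp_rot: [0.053, 0.059, 0.997, -0.006]
contact_force: [-0.2, -0.1, -0.9]
grip_width: 0.0008
```

```bash
python3 key.py 9
```

```text
contact TCP [ 0.689  -0.0652  0.1625]
row [-0.4 -0.2  0. ] [-1.349 -1.502  0.508] |d|mm 52.0 pos [ 0.6588 -0.0237  0.1763] F [-0.2 -0.1 -0.9] t 6.67
```

Call:
{"method": "jog_arm", "body": {
  "rows": [
    [0, 0, 0, -1.4, -1.52, 0, 0],
    [0, 0, 0, -1.4, -1.52, 0, 0],
    [0, 0, 0, -1.4, -1.52, 0.25, 0],
    [0, 0, 0, -1.4, -1.52, 0.45, 0],
    [0, 0, 0, -1.4, -1.52, 0.45, 0]
  ]
}}

```text
time_s: 7.3
position: [0.6886, -0.0643, 0.1666]
tcp_rot: [0.051, 0.059, 0.997, -0.006]
contact_force: [-0.6, -0.6, -0.9]
grip_width: 0.0006
```

```bash
python3 key.py 9
```

```text
contact TCP [ 0.689  -0.0652  0.1625]
row [-0.3 -0.4  0.1] [-0.022 -0.034 -0.035] |d|mm 1.3 pos [ 0.6886 -0.0643  0.1666] F [-0.6 -0.6 -0.9] t 7.3
```

Contact should be about 4 mm below and the stop about 10 mm below.

Call:
{"method": "jog_arm", "body": {
  "rows": [
    [0, 0, 0, 0, 0, 0.15, 0],
    [0, 0, 0, 0, 0, 0.25, 0],
    [0, 0, 0, 0, 0, 0.35, 0],
    [0, 0, 0, 0, 0, 0.35, 0]
  ]
}}

```text
time_s: 7.8
position: [0.6904, -0.0651, 0.1594]
tcp_rot: [0.052, 0.059, 0.997, -0.006]
contact_force: [-2.1, 1.3, 3.0]
grip_width: 0.0002
```

Call:
{"method": "jog_arm", "body": {
  "rows": [
    [0, 0, 0, 0, 0, 0.06, 0],
    [0, 0, 0, 0, 0, 0.06, 0]
  ]
}}

```text
time_s: 8.05
position: [0.6907, -0.0652, 0.1579]
tcp_rot: [0.052, 0.059, 0.997, -0.006]
contact_force: [-2.1, 1.9, 3.8]
grip_width: 0.0002
```

Call:
{"method": "jog_arm", "body": {
  "rows": [
    [0, 0, 0, 0, 0, 0.08, 0],
    [0, 0, 0, 0, 0, 0.08, 0]
  ]
}}

```text
time_s: 8.3
position: [0.6909, -0.0652, 0.1566]
tcp_rot: [0.052, 0.059, 0.997, -0.006]
contact_force: [-4.6, 1.6, 7.2]
grip_width: 0.0004
```

Call:
{"method": "jog_arm", "body": {
  "rows": [
    [0, 0, 0, 0, 0, 0.05, 0],
    [0, 0, 0, 0, 0, 0.05, 0]
  ]
}}

```text
time_s: 8.55
position: [0.691, -0.0652, 0.1564]
tcp_rot: [0.052, 0.059, 0.997, -0.006]
contact_force: [-7.0, 3.0, 11.9]
grip_width: 0.0002
```

Key 9 is on its stop. Next is the clerk key.

Call:
{"method": "jog_arm", "body": {
  "rows": [
    [0, 0, 0, 0, 0, -0.9, 0],
    [0, 0, 0, 0, 0, -0.9, 0]
  ]
}}

```text
time_s: 8.8
position: [0.6899, -0.0658, 0.1793]
tcp_rot: [0.054, 0.059, 0.997, -0.007]
contact_force: [-0.4, -0.6, 0.5]
grip_width: 0.0003
```

```bash
python3 key.py k
```

```text
contact TCP [ 0.6473 -0.1368  0.1589]
row [-0.4 -0.   0. ] [ 1.412 -3.018  0.488] |d|mm 84.2 pos [ 0.6899 -0.0658  0.1793] F [-0.4 -0.6  0.5] t 8.8
```

Call:
{"method": "jog_arm", "body": {
  "rows": [
    [0, 0, 0, 1.38, -3.05, 0, 0],
    [0, 0, 0, 1.38, -3.05, 0, 0],
    [0, 0, 0, 1.38, -3.05, 0, 0],
    [0, 0, 0, 1.38, -3.05, 0.25, 0],
    [0, 0, 0, 1.38, -3.05, 0.42, 0]
  ]
}}

```text
time_s: 9.43
position: [0.6469, -0.1356, 0.1624]
tcp_rot: [0.052, 0.059, 0.997, -0.006]
contact_force: [0.4, 0.1, 0.3]
grip_width: 0.0003
```

```bash
python3 key.py k
```

```text
contact TCP [ 0.6473 -0.1368  0.1589]
row [-0.3 -0.3  0.1] [-0.03  -0.044 -0.056] |d|mm 1.9 pos [ 0.6469 -0.1356  0.1624] F [0.4 0.1 0.3] t 9.43
```

Call:
{"method": "jog_arm", "body": {
  "rows": [
    [0, 0, 0, 0, 0, 0.12, 0],
    [0, 0, 0, 0, 0, 0.22, 0],
    [0, 0, 0, 0, 0, 0.32, 0],
    [0, 0, 0, 0, 0, 0.32, 0]
  ]
}}

```text
time_s: 9.93
position: [0.6476, -0.1366, 0.1556]
tcp_rot: [0.052, 0.059, 0.997, -0.006]
contact_force: [-1.6, 2.6, 3.5]
grip_width: 0.0004
```

Call:
{"method": "jog_arm", "body": {
  "rows": [
    [0, 0, 0, 0, 0, 0.07, 0],
    [0, 0, 0, 0, 0, 0.07, 0]
  ]
}}

```text
time_s: 10.18
position: [0.6479, -0.1369, 0.1539]
tcp_rot: [0.052, 0.059, 0.997, -0.006]
contact_force: [-0.7, 3.1, 5.4]
grip_width: 0.0003
```

Call:
{"method": "jog_arm", "body": {
  "rows": [
    [0, 0, 0, 0, 0, 0.04, 0],
    [0, 0, 0, 0, 0, 0.04, 0]
  ]
}}

```text
time_s: 10.42
position: [0.6479, -0.1369, 0.1528]
tcp_rot: [0.052, 0.059, 0.997, -0.006]
contact_force: [-0.7, 3.4, 4.8]
grip_width: 0.0003
```

Call:
{"method": "jog_arm", "body": {
  "rows": [
    [0, 0, 0, 0, 0, 0.07, 0],
    [0, 0, 0, 0, 0, 0.07, 0]
  ]
}}

```text
time_s: 10.68
position: [0.6481, -0.137, 0.1524]
tcp_rot: [0.052, 0.059, 0.997, -0.006]
contact_force: [-3.1, 4.8, 12.0]
grip_width: 0.0003
```

Clerk key done. Next is the green key.

Call:
{"method": "jog_arm", "body": {
  "rows": [
    [0, 0, 0, 0, 0, -0.9, 0],
    [0, 0, 0, 0, 0, -0.9, 0]
  ]
}}

```text
time_s: 10.92
position: [0.6461, -0.1377, 0.1743]
tcp_rot: [0.053, 0.059, 0.997, -0.007]
contact_force: [-0.6, -1.3, -0.4]
grip_width: 0.0003
```

```bash
python3 key.py o
```

```text
contact TCP [ 0.6148 -0.1328  0.1553]
row [-0.4 -0.2  0. ] [1.32  0.049 0.422] |d|mm 34.7 pos [ 0.6461 -0.1377  0.1743] F [-0.6 -1.3 -0.4] t 10.93
```

Call:
{"method": "jog_arm", "body": {
  "rows": [
    [0, 0, 0, 1.28, 0.03, 0, 0],
    [0, 0, 0, 1.28, 0.03, 0, 0],
    [0, 0, 0, 1.28, 0.03, 0.25, 0],
    [0, 0, 0, 1.28, 0.03, 0.4, 0],
    [0, 0, 0, 1.28, 0.03, 0.4, 0]
  ]
}}

```text
time_s: 11.55
position: [0.6152, -0.1324, 0.1591]
tcp_rot: [0.052, 0.059, 0.997, -0.006]
contact_force: [0.4, 0.6, -0.3]
grip_width: 0.0003
```

```bash
python3 key.py o
```

```text
contact TCP [ 0.6148 -0.1328  0.1553]
row [-0.3 -0.3  0. ] [ 0.01  -0.02  -0.045] |d|mm 1.3 pos [ 0.6152 -0.1324  0.1591] F [ 0.4  0.6 -0.3] t 11.55
```

Call:
{"method": "jog_arm", "body": {
  "rows": [
    [0, 0, 0, 0, 0, 0.12, 0],
    [0, 0, 0, 0, 0, 0.22, 0],
    [0, 0, 0, 0, 0, 0.32, 0],
    [0, 0, 0, 0, 0, 0.32, 0]
  ]
}}

```text
time_s: 12.05
position: [0.616, -0.1325, 0.1528]
tcp_rot: [0.052, 0.059, 0.997, -0.006]
contact_force: [-2.5, 2.3, 5.0]
grip_width: 0.0006
```

Call:
{"method": "jog_arm", "body": {
  "rows": [
    [0, 0, 0, 0, 0, 0.07, 0],
    [0, 0, 0, 0, 0, 0.07, 0]
  ]
}}

```text
time_s: 12.3
position: [0.6163, -0.1325, 0.1515]
tcp_rot: [0.052, 0.059, 0.997, -0.006]
contact_force: [-3.3, 2.4, 8.1]
grip_width: 0.0004
```

Call:
{"method": "jog_arm", "body": {
  "rows": [
    [0, 0, 0, 0, 0, 0.08, 0],
    [0, 0, 0, 0, 0, 0.08, 0]
  ]
}}

```text
time_s: 12.55
position: [0.6165, -0.1325, 0.1492]
tcp_rot: [0.052, 0.059, 0.997, -0.006]
contact_force: [-3.0, 0.3, 6.0]
grip_width: 0.0004
```

Call:
{"method": "jog_arm", "body": {
  "rows": [
    [0, 0, 0, 0, 0, 0.06, 0],
    [0, 0, 0, 0, 0, 0.06, 0]
  ]
}}

```text
time_s: 12.8
position: [0.6167, -0.1326, 0.1486]
tcp_rot: [0.052, 0.059, 0.997, -0.006]
contact_force: [-5.4, 1.5, 10.8]
grip_width: 0.0003
```

Call:
{"method": "jog_arm", "body": {
  "rows": [
    [0, 0, 0, 0, 0, -2, 0],
    [0, 0, 0, 0, 0, -2, 0]
  ]
}}

```text
time_s: 13.05
position: [0.6137, -0.1327, 0.2013]
tcp_rot: [0.056, 0.059, 0.997, -0.007]
contact_force: [0.2, -0.0, -0.3]
grip_width: 0.0005
```

```bash
python3 - <<'E'
from plant import *
import cv2
cv2.imwrite('pics/s3.png',get_image('scene'));cv2.imwrite('pics/t3.png',get_image('top'))
E
```

```text
(no output)
```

View pics/t3.png

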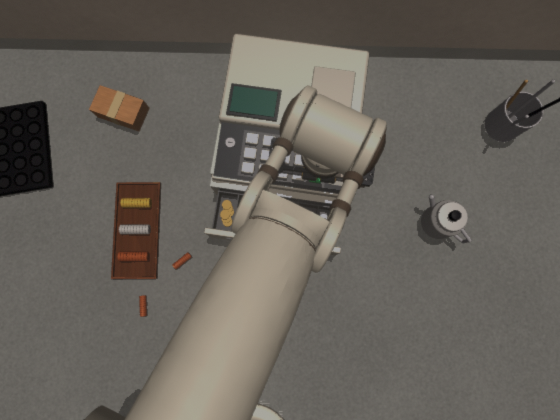

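View pics/s3.png

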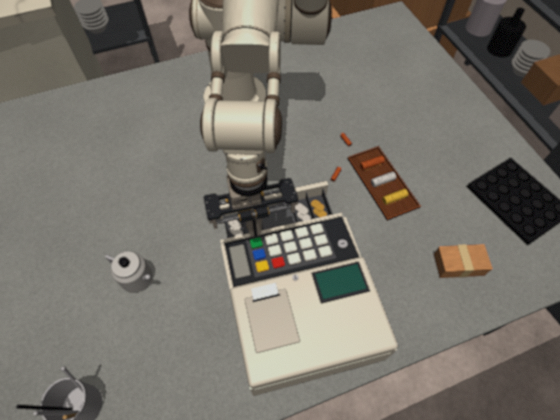

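The drawer has sprung out in the top view: its front edge runs from (215,233) to (340,250), and the bay is hidden under the arm. Now I'll go over to the copper roll.

```bash
cat > roll.py <<'E'
import sys
from fit import *
x,y,z,yw=map(float,sys.argv[1:5])   # yw = direction of jaws, deg
move([x,y,z],Rt(np.radians(yw-90),0))
E
python3 roll.py .437 .299 .2 1.5
```

```text
row [ 4.   5.2 81.6] [ 8.901 16.277 -1.171] |d|mm 464.7 pos [ 0.6113 -0.1318  0.1966] F [-0.   0.4 -0.6] t 13.15
```

Call:
{"method": "jog_arm", "body": {
  "rows": [
    [4, 5.2, 81.6, 8.9, 16.3, -1.2, 52],
    [4, 5.2, 81.6, 8.9, 16.3, -1.2, 52],
    [4, 5.2, 81.6, 8.9, 16.3, -1.2, 52],
    [4, 5.2, 81.6, 8.9, 16.3, -1.2, 52],
    [4, 5.2, 81.6, 8.9, 16.3, -1.2, 52]
  ]
}}

```text
time_s: 13.78
position: [0.4995, 0.1435, 0.1974]
tcp_rot: [0.02, 0.482, 0.876, -0.003]
contact_force: [1.1, -0.5, -0.5]
grip_width: 0.0473
```

```bash
python3 roll.py .437 .299 .2 1.5
```

```text
row [ 1.3  1.9 30.8] [ 6.586  1.216 -0.332] |d|mm 167.6 pos [0.4995 0.1435 0.1974] F [ 1.1 -0.5 -0.5] t 13.78
```

Call:
{"method": "jog_arm", "body": {
  "rows": [
    [1.3, 1.9, 30.8, 6.6, 1.2, -0.3, 52],
    [1.3, 1.9, 30.8, 6.6, 1.2, -0.3, 52],
    [1.3, 1.9, 30.8, 6.6, 1.2, -0.3, 52],
    [1.3, 1.9, 30.8, 6.6, 1.2, -0.3, 52],
    [1.3, 1.9, 30.8, 6.6, 1.2, -0.3, 52]
  ]
}}

```text
time_s: 14.4
position: [0.4371, 0.2965, 0.1995]
tcp_rot: [0.001, 0.695, 0.719, 0.0]
contact_force: [0.1, 0.2, -0.2]
grip_width: 0.0476
```

```bash
python3 roll.py .437 .299 .2 1.5
python3 - <<'E'
from h import *
from plant import *
c=camera_model('wrist'); im=get_image('wrist'); cv2.imwrite('pics/w4.png',im); ct=camera_model('top'); t=get_image('top'); cv2.imwrite('pics/t4.png',t)
hsv=cv2.cvtColor(im,cv2.COLOR_BGR2HSV)
m=((hsv[...,0]<14)&(hsv[...,1]>150)&(hsv[...,2]>105)).astype(np.uint8)
m=cv2.morphologyEx(m,cv2.MORPH_CLOSE,np.ones((9,9)))
for q in cv2.findContours(m,0,1)[0]:
    if cv2.contourArea(q)<400: continue
    r=cv2.minAreaRect(q); bx=cv2.boxPoints(r)
    W=np.array([onz(c,b,.02) for b in bx]); e=sorted([W[1]-W[0],W[2]-W[1]],key=np.linalg.norm)
    print(r[0],W.mean(0),[np.linalg.norm(i) for i in e],np.degrees(np.arctan2(e[1][1],e[1][0])))
E
```

```text
row [0.1 0.  0.4] [ 0.1    0.001 -0.022] |d|mm 2.6 pos [0.4371 0.2965 0.1995] F [ 0.1  0.2 -0.2] t 14.4
(174.11036682128906, 217.82415771484375) [0.32214678 0.26963551 0.02      ] [np.float64(0.013333706834479302), np.float64(0.04780022991078786)] 6.876387084414687
(338.0, 194.5) [0.50406663 0.30064873 0.02      ] [np.float64(0.10348388758339469), np.float64(0.22426679588334236)] 1.9787355130674107
```

View pics/w4.png

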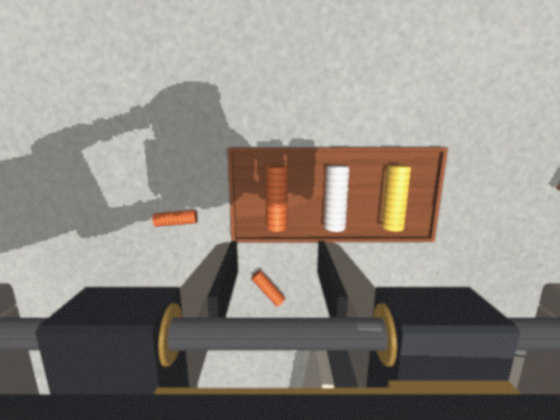

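View pics/t4.png

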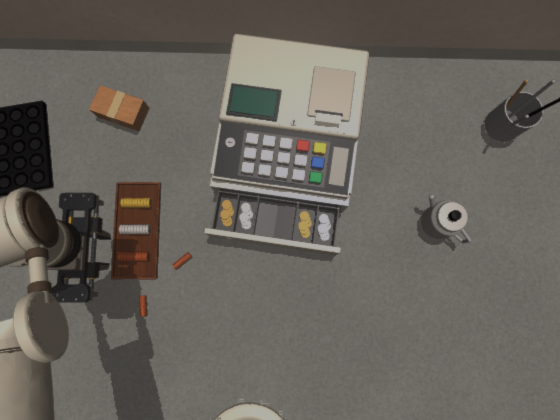

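The wrist view shows the copper roll at (277,199), centred between the jaws, with silver at (337,198) and brass at (397,198). The top view shows the bay, dark and empty, at about (277,220).

```bash
python3 - <<'E'
from h import *
from plant import *
c=camera_model('wrist')
for uv in [(277,199),(337,198),(397,198),(277,166),(277,231)]: print(uv,onz(c,uv,.022).round(4))
t=cv2.imread('pics/t4.png'); cv2.imwrite('pics/t4c.png',cv2.resize(t[180:265,195:355],(800,425),interpolation=cv2.INTER_CUBIC))
E
python3 roll.py .437 .300 .06 1.5
```

```text
(277, 199) [0.4378 0.2952 0.022 ]
(337, 198) [0.5037 0.2984 0.022 ]
(397, 198) [0.5696 0.3005 0.022 ]
(277, 166) [0.4366 0.3313 0.022 ]
(277, 231) [0.439  0.2581 0.022 ]
row [0.2 0.  0.3] [ 0.162 -0.04   5.602] |d|mm 140.1 pos [0.4377 0.296  0.2001] F [ 0.5 -0.5 -0.8] t 14.5
```

View pics/t4c.png

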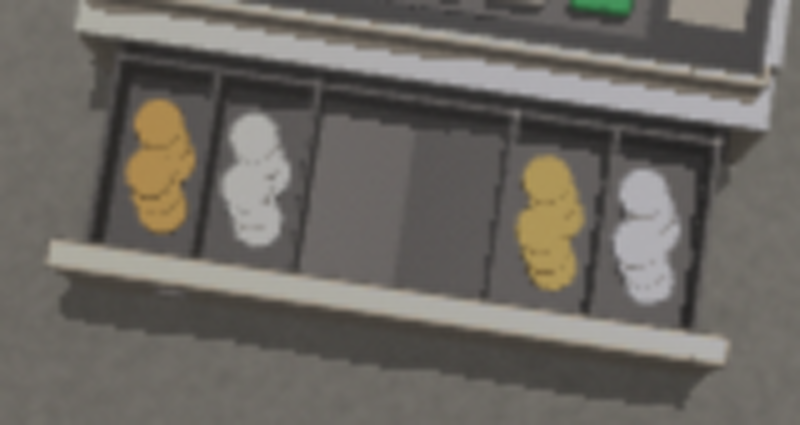

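Call:
{"method": "jog_arm", "body": {
  "rows": [
    [0, 0, 0, 0.04, 0, 2, 52],
    [0, 0, 0, 0.04, 0, 4, 52],
    [0, 0, 0, 0.04, 0, 5.6, 52],
    [0, 0, 0, 0.04, 0, 5.6, 52]
  ]
}}

```text
time_s: 15.0
position: [0.4357, 0.296, 0.0576]
tcp_rot: [-0.0, 0.696, 0.718, -0.002]
contact_force: [0.1, -0.3, 0.2]
grip_width: 0.0477
```

```bash
python3 roll.py .4375 .2975 .0335 1.5
python3 - <<'E'
from h import *
from plant import *
c=camera_model('top'); c['origin']=c['origin']+np.array([.0015,.0006,.0004])
p=np.load('p.npy')
f=lambda u,v:((u+.5)/5-.5+195,(v+.5)/5-.5+180)
for uv in [(405,205),(412,125),(398,285)]: print(onz(c,f(*uv),.045).round(4))
# till front edge: hinge
x,y,a,s=p; X=-.066; print('bay pred',x+X*np.cos(a),y+X*np.sin(a))
for uv in [(50,243),(728,340),(50,265),(726,362)]: print('panel top',onz(c,f(*uv),.09).round(4))
cv2.imwrite('pics/w5.png',get_image('wrist'))
E
```

```text
row [-0.2  0.1  0.3] [0.059 0.078 0.964] |d|mm 24.2 pos [0.4357 0.296  0.0576] F [ 0.1 -0.3  0.2] t 15.0
[ 0.529  -0.0465  0.045 ]
[ 0.5679 -0.0487  0.045 ]
[ 0.4906 -0.0443  0.045 ]
bay pred 0.5345756477003094 -0.04667240126047759
panel top [0.5009 0.1134 0.09  ]
panel top [ 0.4652 -0.1946  0.09  ]
panel top [0.4908 0.1128 0.09  ]
panel top [ 0.4553 -0.1937  0.09  ]
```

View pics/w5.png

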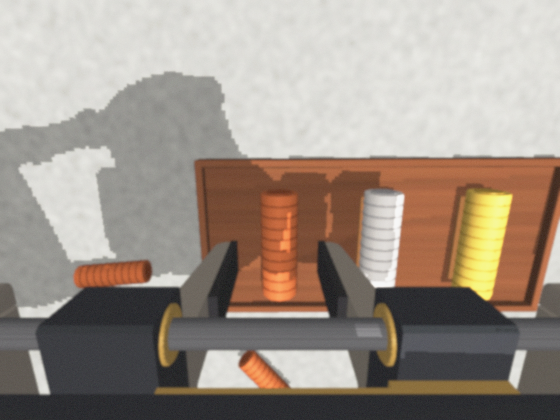

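The bay centre comes out at about (0.531, -0.047). The wrist view shows the roll at (279,245) between the fingers, with silver clear of them at (382,240). I'll go down and grip.

Call:
{"method": "jog_arm", "body": {
  "rows": [
    [0, 0, 0, 0.04, 0.06, 0.5, 52],
    [0, 0, 0, 0.04, 0.06, 0.96, 52],
    [0, 0, 0, 0.04, 0.06, 0.96, 52]
  ]
}}

```text
time_s: 15.42
position: [0.4391, 0.2991, 0.0362]
tcp_rot: [0.001, 0.696, 0.718, 0.001]
contact_force: [0.2, 0.4, 0.1]
grip_width: 0.0476
```

```bash
python3 roll.py .4375 .2975 .0335 1.5
```

```text
row [ 0.2 -0.   0.3] [-0.062 -0.067  0.109] |d|mm 3.6 pos [0.4391 0.2991 0.0362] F [0.2 0.4 0.1] t 15.43
```

Call:
{"method": "jog_arm", "body": {
  "rows": [
    [0, 0, 0, -0.05, 0, 0.1, 52],
    [0, 0, 0, -0.05, 0, 0.1, 52]
  ]
}}

```text
time_s: 15.68
position: [0.4397, 0.2981, 0.0345]
tcp_rot: [0.001, 0.696, 0.718, 0.002]
contact_force: [-0.5, 0.8, -0.3]
grip_width: 0.0479
```

Call:
{"method": "jog_arm", "body": {
  "rows": [
    [0, 0, 0, 0, 0, 0, 10],
    [0, 0, 0, 0, 0, 0, 10],
    [0, 0, 0, 0, 0, 0, 10],
    [0, 0, 0, 0, 0, 0, 10]
  ],
  "force": 25
}}

```text
time_s: 16.18
position: [0.4376, 0.298, 0.0343]
tcp_rot: [-0.0, 0.696, 0.718, -0.0]
contact_force: [-6.5, 0.2, 6.8]
grip_width: 0.0232
```

Call:
{"method": "jog_arm", "body": {
  "rows": [
    [0, 0, 0, 0, 0, -0.4, 10],
    [0, 0, 0, 0, 0, -1.2, 10],
    [0, 0, 0, 0, 0, -2.4, 10],
    [0, 0, 0, 0, 0, -4, 10],
    [0, 0, 0, 0, 0, -4, 10]
  ]
}}

```text
time_s: 16.8
position: [0.442, 0.299, 0.138]
tcp_rot: [0.003, 0.696, 0.718, 0.005]
contact_force: [-0.5, 0.1, -2.9]
grip_width: 0.0232
```

```bash
python3 roll.py .532 -.047 .16 83.2; python3 - <<'E'
from h import *
from plant import *
cv2.imwrite('pics/w6.png',get_image('wrist'));cv2.imwrite('pics/t6.png',get_image('top'));cv2.imwrite('pics/s6.png',get_image('scene'))
print(read_state()['q'].round(2))
E
```

```text
row [  0.7   0.3 -81.4] [-13.944   3.162  -0.888] |d|mm 358.1 pos [0.442 0.299 0.138] F [-0.5  0.1 -2.9] t 16.8
[ 0.37  0.15  1.83 -0.    1.17  0.34]
```

View pics/w6.png

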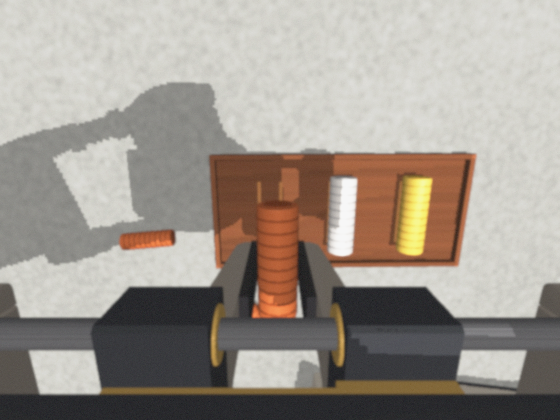

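View pics/s6.png

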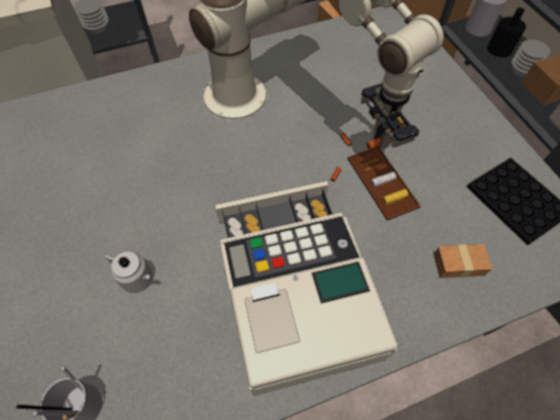

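```bash
python3 - <<'E'
from h import *
from plant import *
c=camera_model('wrist'); s=read_state(); Rm=rot(s['tcp_rot']); p=s['position']
print(c['origin']-p, Rm.as_matrix().round(2))
for dx in (-.04,-.035,-.03,.03,.035,.04):
    for dz in (.017-.012,.017,.017+.012): print(dx,dz,proj(c,p+Rm.apply([dx,0,dz])).round(1))
E
```

```text
[-0.00241017  0.07383795  0.14849963] [[-0.03  1.    0.  ]
 [ 1.    0.03 -0.  ]
 [-0.    0.   -1.  ]]
-0.04 0.005000000000000001 [[277.1 330.3]]
-0.04 0.017 [[277.2 318. ]]
-0.04 0.029 [[277.2 307.1]]
-0.035 0.005000000000000001 [[277.1 322.9]]
-0.035 0.017 [[277.2 311. ]]
-0.035 0.029 [[277.2 300.4]]
-0.03 0.005000000000000001 [[277.1 315.4]]
-0.03 0.017 [[277.2 303.8]]
-0.03 0.029 [[277.2 293.6]]
0.03 0.005000000000000001 [[277.2 215.3]]
0.03 0.017 [[277.2 209.5]]
0.03 0.029 [[277.3 204.4]]
0.035 0.005000000000000001 [[277.2 206.1]]
0.035 0.017 [[277.2 200.8]]
0.035 0.029 [[277.3 196.2]]
0.04 0.005000000000000001 [[277.2 196.7]]
0.04 0.017 [[277.2 192. ]]
0.04 0.029 [[277.3 188. ]]
```

```bash
python3 -c "
import cv2;i=cv2.imread('pics/w6.png');cv2.imwrite('pics/w6c.png',cv2.resize(i[180:340,200:360],(640,640),interpolation=2))"
```

```text
(no output)
```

View pics/w6c.png

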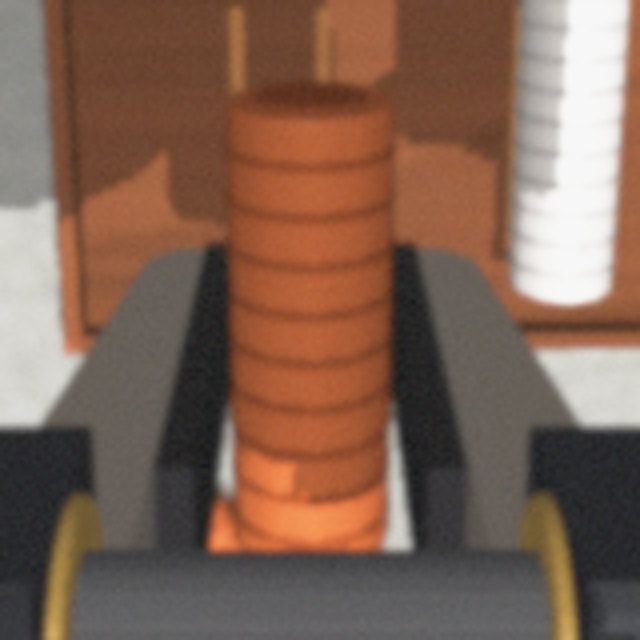

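The roll is held level. Its end face at v 201–210 in the wrist view puts its centre within 2 mm of the TCP. Now I'll carry it over the bay.

Call:
{"method": "jog_arm", "body": {
  "rows": [
    [0, 0, -81.4, -13.9, 3.1, -0.9, 10],
    [0, 0, -81.4, -13.9, 3.1, -0.9, 10],
    [0, 0, -81.4, -13.9, 3.1, -0.9, 10],
    [0, 0, -81.4, -13.9, 3.1, -0.9, 10],
    [0, 0, -81.4, -13.9, 3.1, -0.9, 10]
  ]
}}

```text
time_s: 17.58
position: [0.5077, 0.0297, 0.1498]
tcp_rot: [-0.0, 0.345, 0.938, 0.001]
contact_force: [0.4, 0.4, -2.5]
grip_width: 0.0231
```

```bash
python3 roll.py .530 -.047 .16 83.2
```

```text
row [  0.1  -0.  -33.6] [-2.665 -1.757 -0.414] |d|mm 80.5 pos [0.5077 0.0297 0.1498] F [ 0.4  0.4 -2.5] t 17.57
```

Call:
{"method": "jog_arm", "body": {
  "rows": [
    [0, 0, -33.6, -2.65, -1.75, -0.4, 10],
    [0, 0, -33.6, -2.65, -1.75, -0.4, 10],
    [0, 0, -33.6, -2.65, -1.75, -0.4, 10],
    [0, 0, -33.6, -2.65, -1.75, -0.4, 10],
    [0, 0, -33.6, -2.65, -1.75, -0.4, 10]
  ]
}}

```text
time_s: 18.2
position: [0.5297, -0.0447, 0.1606]
tcp_rot: [0.001, 0.063, 0.998, 0.001]
contact_force: [-1.1, 0.3, -1.8]
grip_width: 0.023
```

```bash
python3 roll.py .530 -.047 .10 83.2;python3 - <<'E'
from h import *
from plant import *
cv2.imwrite('pics/w7.png',get_image('wrist'));cv2.imwrite('pics/s7.png',cv2.resize(get_image('scene')[140:260,180:360],(800,533)))
E
```

```text
row [ 0.1  0.1 -0.4] [-0.02  -0.095  2.423] |d|mm 60.6 pos [ 0.5297 -0.0447  0.1606] F [-1.1  0.3 -1.8] t 18.2
```

View pics/w7.png

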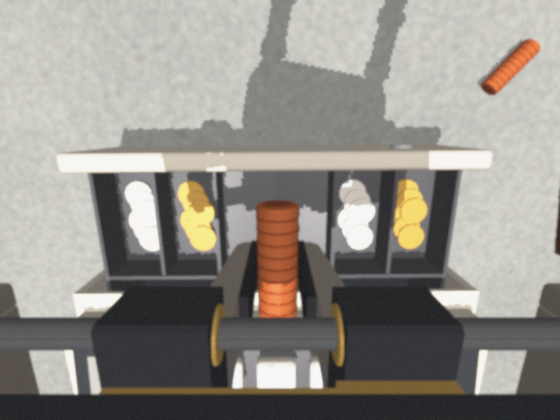

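View pics/s7.png

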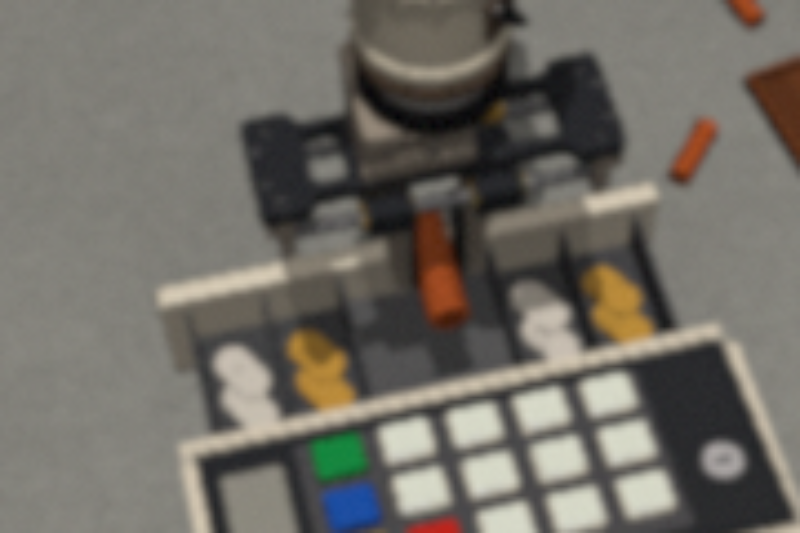

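```bash
python3 - <<'E'
from h import *
from plant import *
c=camera_model('wrist');p=np.load('p.npy');a=p[2]
M=np.array([[np.cos(a),np.sin(a)],[-np.sin(a),np.cos(a)]])
t=read_state()['position'];print(t)
for n,uv,z in [('panel in',(277,168),.09),('panel out',(277,149),.09),('back',(192,276),.078),('divL',(220,225),.078),('divR',(331,225),.078)]:
    P=onz(c,uv,z); print(n,P.round(4),(M@(P-t)[:2]).round(4))
E
```

```text
[ 0.53005487 -0.04468704  0.16117362]
panel in [ 0.4836 -0.0391  0.09  ] [-0.0467  0.    ]
panel out [ 0.4703 -0.0374  0.09  ] [-0.0602  0.0001]
back [ 0.5657 -0.1211  0.078 ] [ 0.0445 -0.0717]
divL [ 0.5245 -0.0901  0.078 ] [-0.0001 -0.0458]
divR [ 0.5356 -0.0022  0.078 ] [0.0004 0.0429]
```

The TCP is centred in the bay: walls at -46 and +43 mm, panel at -47 mm, back at +44 mm. Now I'll lower the roll.

Call:
{"method": "jog_arm", "body": {
  "rows": [
    [0, 0, 0, 0, -0.05, 1, 10],
    [0, 0, 0, 0, -0.05, 2, 10],
    [0, 0, 0, 0, -0.05, 2.8, 10],
    [0, 0, 0, 0, -0.05, 2.8, 10],
    [0, 0, 0, 0, -0.05, 2.8, 10]
  ]
}}

```text
time_s: 18.92
position: [0.5311, -0.0464, 0.0927]
tcp_rot: [0.003, 0.062, 0.998, 0.0]
contact_force: [0.2, 0.5, -2.8]
grip_width: 0.0236
```

Call:
{"method": "jog_arm", "body": {
  "rows": [
    [0, 0, 0, 0, 0, 0.1, 10],
    [0, 0, 0, 0, 0, 0.25, 10],
    [0, 0, 0, 0, 0, 0.4, 10],
    [0, 0, 0, 0, 0, 0.4, 10]
  ]
}}

```text
time_s: 19.42
position: [0.5302, -0.0463, 0.0813]
tcp_rot: [0.001, 0.062, 0.998, 0.001]
contact_force: [-0.5, -0.3, -3.0]
grip_width: 0.0231
```

Call:
{"method": "jog_arm", "body": {
  "rows": [
    [0, 0, 0, 0, 0, 0.08, 10],
    [0, 0, 0, 0, 0, 0.16, 10],
    [0, 0, 0, 0, 0, 0.16, 10]
  ]
}}

```text
time_s: 19.8
position: [0.5305, -0.0463, 0.0776]
tcp_rot: [0.002, 0.062, 0.998, 0.001]
contact_force: [0.6, -0.0, -2.6]
grip_width: 0.0234
```

Call:
{"method": "jog_arm", "body": {
  "rows": [
    [0, 0, 0, 0, 0, 0.06, 10],
    [0, 0, 0, 0, 0, 0.06, 10]
  ]
}}

```text
time_s: 20.05
position: [0.5305, -0.0463, 0.0762]
tcp_rot: [0.002, 0.062, 0.998, 0.001]
contact_force: [0.8, -0.5, -2.2]
grip_width: 0.0234
```

Call:
{"method": "jog_arm", "body": {
  "rows": [
    [0, 0, 0, 0, 0, 0.06, 10],
    [0, 0, 0, 0, 0, 0.06, 10]
  ]
}}

```text
time_s: 20.3
position: [0.5305, -0.0463, 0.0747]
tcp_rot: [0.002, 0.062, 0.998, 0.001]
contact_force: [-0.8, 0.4, -1.5]
grip_width: 0.0233
```

Call:
{"method": "jog_arm", "body": {
  "rows": [
    [0, 0, 0, 0, 0, 0.04, 10],
    [0, 0, 0, 0, 0, 0.04, 10]
  ]
}}

```text
time_s: 20.55
position: [0.5307, -0.0464, 0.0744]
tcp_rot: [0.002, 0.062, 0.998, 0.001]
contact_force: [-2.9, 0.0, 4.0]
grip_width: 0.0229
```

The roll has touched the bay floor: the force went from -2.3 to +4 N. I'll release it by opening only partly inside the bay.

Call:
{"method": "jog_arm", "body": {
  "rows": [
    [0, 0, 0, 0, 0, 0, 30],
    [0, 0, 0, 0, 0, 0, 36],
    [0, 0, 0, 0, 0, 0, 40],
    [0, 0, 0, 0, 0, 0, 40]
  ]
}}

```text
time_s: 21.05
position: [0.5306, -0.0464, 0.0737]
tcp_rot: [0.002, 0.062, 0.998, 0.001]
contact_force: [-0.2, -0.8, -0.1]
grip_width: 0.0366
```

Call:
{"method": "jog_arm", "body": {
  "rows": [
    [0, 0, 0, 0, 0, -0.3, 40],
    [0, 0, 0, 0, 0, -1, 40],
    [0, 0, 0, 0, 0, -2.5, 40],
    [0, 0, 0, 0, 0, -4, 40],
    [0, 0, 0, 0, 0, -4, 40]
  ]
}}

```text
time_s: 21.68
position: [0.5329, -0.0472, 0.1788]
tcp_rot: [0.006, 0.062, 0.998, -0.001]
contact_force: [1.0, 0.8, -0.4]
grip_width: 0.037
```

```bash
python3 - <<'E'
from h import *
from plant import *
cv2.imwrite('pics/w8.png',get_image('wrist'));cv2.imwrite('pics/s8.png',cv2.resize(get_image('scene')[140:260,180:360],(800,533)))
s=read_state();print(s['position'],s['tcp_rot'],s['q'].round(2))
E
```

```text
[ 0.53043018 -0.04645687  0.17455013] [2.51140372e-03 6.20174213e-02 9.98071839e-01 3.69223378e-04] [-0.32  0.1   1.79  0.    1.25 -1.76]
```

View pics/w8.png

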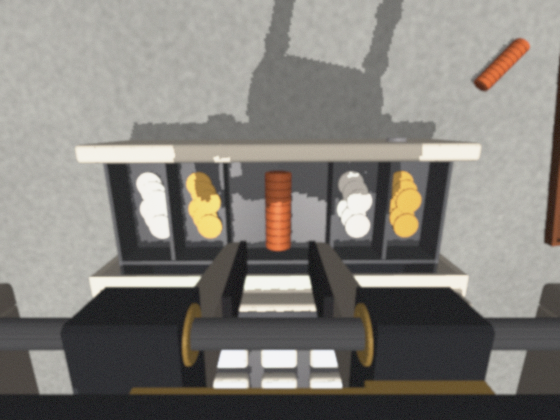

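View pics/s8.png

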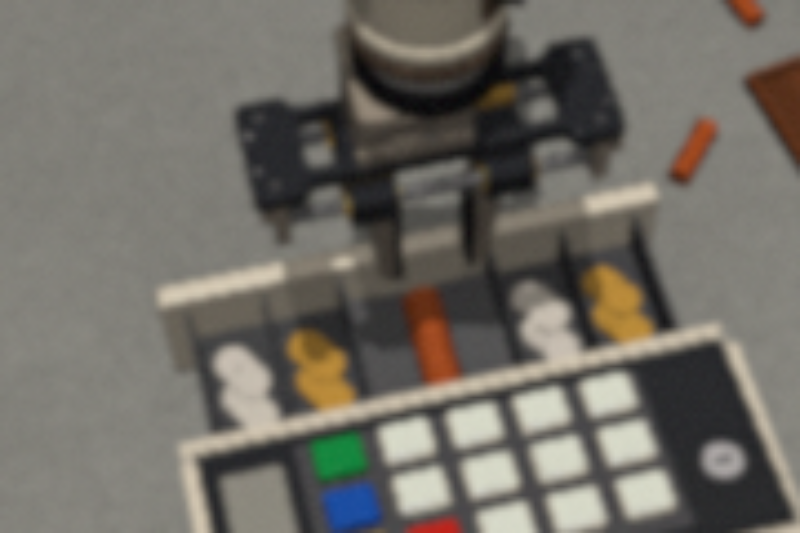

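The wrist view shows the copper roll flat in the bay at (278,211), well inside the walls at columns 228 and 330. Next I'll shut the jaws, go in front of the drawer face and push with the tool tilted slightly so the gripper body clears the keys.

```bash
cat > push.py <<'E'
import sys
from fit import *
back,z=map(float,sys.argv[1:3]); a=np.load('p.npy')[2]
F=np.array([.471,-.039]); d=np.array([np.cos(a),np.sin(a)])
move([*(F-back*d),z],Rt(a,.25))
from plant import read_state
q=read_state()['position'][:2]-F; print('along',round(q@d,4),'lat',round(-q[0]*d[1]+q[1]*d[0],4))
E
python3 push.py .055 .175
```

```text
row [  0.  -14.   -0.3] [ 4.596 -0.008 -0.041] |d|mm 114.9 pos [ 0.5304 -0.0465  0.1746] F [ 0.3 -0.6 -0.1] t 21.77
along 0.0599 lat -0.0003
```

Call:
{"method": "jog_arm", "body": {
  "rows": [
    [0, -7, 0, 2.3, 0, 0, 0],
    [0, -14, 0, 4.6, 0, 0, 0],
    [0, -14, 0, 4.6, 0, 0, 0],
    [0, -14, 0, 4.6, 0, 0, 0]
  ]
}}

```text
time_s: 22.28
position: [0.4142, -0.0315, 0.1716]
tcp_rot: [0.122, 0.062, 0.991, -0.007]
contact_force: [0.8, -0.8, -0.7]
grip_width: 0.0009
```

```bash
python3 push.py .055 .07
```

```text
row [ 0.  -0.3 -0.3] [ 0.898 -0.034  3.964] |d|mm 101.6 pos [ 0.4142 -0.0315  0.1716] F [ 0.8 -0.8 -0.7] t 22.27
along -0.0573 lat 0.0006
```

Call:
{"method": "jog_arm", "body": {
  "rows": [
    [0, 0, 0, 0.9, 0, 2, 0],
    [0, 0, 0, 0.9, 0, 3.96, 0],
    [0, 0, 0, 0.9, 0, 3.96, 0],
    [0, 0, 0, 0.9, 0, 3.96, 0]
  ]
}}

```text
time_s: 22.78
position: [0.4201, -0.0329, 0.0733]
tcp_rot: [0.124, 0.062, 0.99, -0.007]
contact_force: [0.8, -0.2, 0.0]
grip_width: 0.0004
```

```bash
python3 push.py .02 .07; python3 -c "
import cv2
from plant import *
cv2.imwrite('pics/w9.png',get_image('wrist'))"
```

```text
row [-0.  -0.  -0.3] [-1.181  0.005  0.438] |d|mm 31.5 pos [ 0.4201 -0.0329  0.0733] F [ 0.8 -0.2  0. ] t 22.77
along -0.0513 lat 0.0
```

View pics/w9.png

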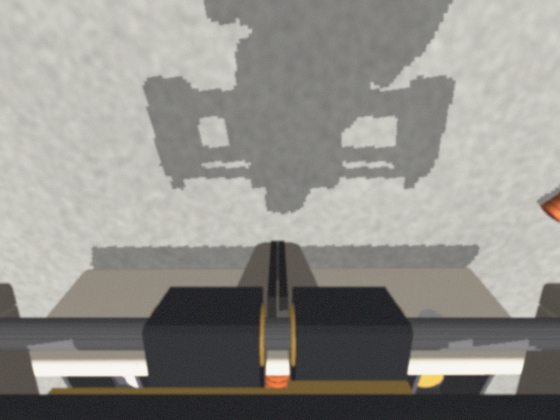

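The tips at (277,245) are centred in front of the drawer face and clear of it. Forward in the tool frame is (-0.969, 0, +0.247).

Call:
{"method": "jog_arm", "body": {
  "rows": [
    [0, 0, 0, -0.5, 0, 0.17, 0],
    [0, 0, 0, -1, 0, 0.35, 0],
    [0, 0, 0, -1.2, 0, 0.4, 0],
    [0, 0, 0, -1.4, 0, 0.45, 0],
    [0, 0, 0, -1.6, 0, 0.5, 0]
  ]
}}

```text
time_s: 23.45
position: [0.4599, -0.0375, 0.0699]
tcp_rot: [0.123, 0.061, 0.99, -0.007]
contact_force: [-3.6, -0.0, 3.9]
grip_width: 0.0003
```

Call:
{"method": "jog_arm", "body": {
  "rows": [
    [0, 0, 0, -0.3, 0, 0.08, 0],
    [0, 0, 0, -0.6, 0, 0.15, 0],
    [0, 0, 0, -0.9, 0, 0.23, 0]
  ]
}}

```text
time_s: 23.82
position: [0.4826, -0.0401, 0.0693]
tcp_rot: [0.122, 0.061, 0.991, -0.007]
contact_force: [-5.8, 1.4, 5.0]
grip_width: 0.0003
```

```bash
python3 push.py -.07 .07
```

```text
row [ 0.  -0.3 -0.3] [-2.271e+00 -1.000e-03  5.390e-01] |d|mm 58.4 pos [ 0.4826 -0.0401  0.0693] F [-5.8  1.4  5. ] t 23.82
along 0.0117 lat 0.0003
```

Call:
{"method": "jog_arm", "body": {
  "rows": [
    [0, 0, 0, -0.35, 0, 0.09, 0],
    [0, 0, 0, -0.7, 0, 0.18, 0],
    [0, 0, 0, -1.05, 0, 0.26, 0],
    [0, 0, 0, -1.4, 0, 0.35, 0],
    [0, 0, 0, -1.75, 0, 0.44, 0]
  ]
}}

```text
time_s: 24.45
position: [0.5266, -0.0454, 0.069]
tcp_rot: [0.121, 0.061, 0.991, -0.006]
contact_force: [-10.5, 1.6, 8.9]
grip_width: 0.0004
```

```bash
python3 push.py -.08 .07; python3 -c "
import cv2
from plant import *
cv2.imwrite('pics/s10.png',cv2.resize(get_image('scene')[140:260,180:360],(800,533)))"
```

```text
row [ 0.1 -0.4 -0.3] [-0.945 -0.008  0.192] |d|mm 24.1 pos [ 0.5266 -0.0454  0.069 ] F [-10.5   1.6   8.9] t 24.45
along 0.0559 lat 0.0003
```

View pics/s10.png

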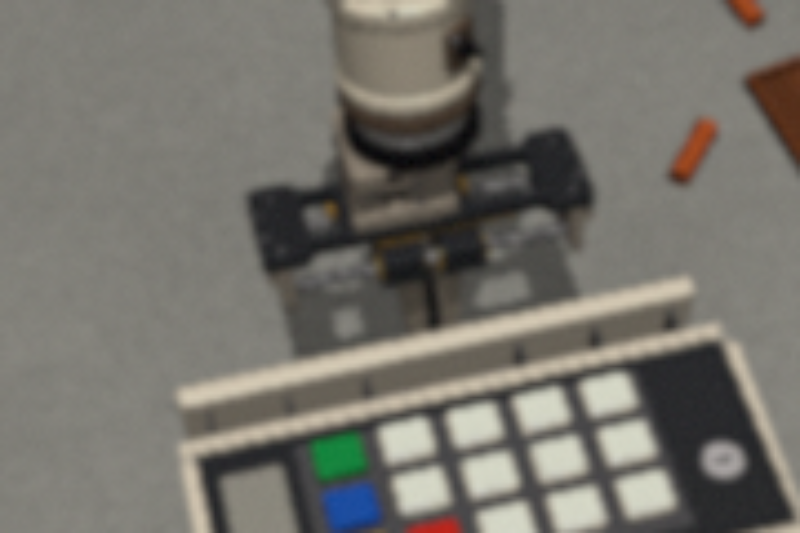

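The drawer is going in square, with about 24 mm left.

Call:
{"method": "jog_arm", "body": {
  "rows": [
    [0, 0, 0, -0.25, 0, 0.06, 0],
    [0, 0, 0, -0.5, 0, 0.13, 0],
    [0, 0, 0, -0.7, 0, 0.18, 0],
    [0, 0, 0, -0.7, 0, 0.18, 0]
  ]
}}

```text
time_s: 25.0
position: [0.5445, -0.0475, 0.0687]
tcp_rot: [0.121, 0.061, 0.991, -0.006]
contact_force: [-6.7, 2.6, 4.6]
grip_width: 0.0001
```

```bash
python3 push.py -.08 .07
```

```text
row [ 0.1 -0.4 -0.3] [-0.246 -0.011  0.009] |d|mm 6.2 pos [ 0.5445 -0.0475  0.0687] F [-6.7  2.6  4.6] t 25.0
along 0.074 lat 0.0003
```

Call:
{"method": "jog_arm", "body": {
  "rows": [
    [0, 0, 0, -0.08, 0, 0.02, 0],
    [0, 0, 0, -0.08, 0, 0.02, 0]
  ]
}}

```text
time_s: 25.25
position: [0.5462, -0.0477, 0.0687]
tcp_rot: [0.121, 0.061, 0.991, -0.006]
contact_force: [-8.8, 1.5, 5.7]
grip_width: 0.0004
```

Call:
{"method": "jog_arm", "body": {
  "rows": [
    [0, 0, 0, -0.08, 0, 0.02, 0],
    [0, 0, 0, -0.08, 0, 0.02, 0]
  ]
}}

```text
time_s: 25.5
position: [0.5482, -0.048, 0.0687]
tcp_rot: [0.121, 0.061, 0.991, -0.006]
contact_force: [-8.7, 1.5, 6.1]
grip_width: 0.0003
```

Call:
{"method": "jog_arm", "body": {
  "rows": [
    [0, 0, 0, -0.06, 0, 0.015, 0],
    [0, 0, 0, -0.06, 0, 0.015, 0]
  ]
}}

```text
time_s: 25.75
position: [0.5497, -0.0481, 0.0687]
tcp_rot: [0.121, 0.061, 0.991, -0.006]
contact_force: [-9.2, 2.6, 6.1]
grip_width: 0.0006
```

Call:
{"method": "jog_arm", "body": {
  "rows": [
    [0, 0, 0, -0.06, 0, 0.015, 0],
    [0, 0, 0, -0.06, 0, 0.015, 0]
  ]
}}

```text
time_s: 26.0
position: [0.5512, -0.0483, 0.0687]
tcp_rot: [0.121, 0.061, 0.991, -0.006]
contact_force: [-8.4, 1.5, 5.6]
grip_width: 0.0006
```

Call:
{"method": "jog_arm", "body": {
  "rows": [
    [0, 0, 0, -0.06, 0, 0.015, 0],
    [0, 0, 0, -0.06, 0, 0.015, 0]
  ]
}}

```text
time_s: 26.25
position: [0.5518, -0.0484, 0.0686]
tcp_rot: [0.12, 0.061, 0.991, -0.006]
contact_force: [-15.2, 1.7, 11.2]
grip_width: 0.0004
```

Call:
{"method": "jog_arm", "body": {
  "rows": [
    [0, 0, 0, -0.06, 0, 0.015, 0],
    [0, 0, 0, -0.06, 0, 0.015, 0]
  ]
}}

```text
time_s: 26.5
position: [0.5521, -0.0483, 0.0685]
tcp_rot: [0.118, 0.061, 0.991, -0.006]
contact_force: [-21.5, 1.5, 18.3]
grip_width: 0.0008
```

Call:
{"method": "jog_arm", "body": {
  "rows": [
    [0, 0, 0, -0.05, 0, 0.012, 0],
    [0, 0, 0, -0.05, 0, 0.012, 0]
  ]
}}

```text
time_s: 26.75
position: [0.5524, -0.0483, 0.0683]
tcp_rot: [0.117, 0.061, 0.991, -0.006]
contact_force: [-27.3, 1.1, 23.2]
grip_width: 0.0002
```

The force has risen quickly, so the drawer is at its stop. I'll back off now.

Call:
{"method": "jog_arm", "body": {
  "rows": [
    [0, 0, 0, 0.15, 0, -0.04, 0],
    [0, 0, 0, 0.4, 0, -0.1, 0],
    [0, 0, 0, 0.9, 0, -0.22, 0],
    [0, 0, 0, 1.6, 0, -0.4, 0],
    [0, 0, 0, 1.6, 0, -0.4, 0]
  ]
}}

```text
time_s: 27.38
position: [0.5155, -0.0443, 0.0692]
tcp_rot: [0.123, 0.062, 0.99, -0.007]
contact_force: [0.5, -0.0, 0.6]
grip_width: 0.0007
```

```bash
python3 push.py .055 .1; python3 -c "
import cv2
from plant import *
cv2.imwrite('pics/s11.png',get_image('scene'));cv2.imwrite('pics/w11.png',get_image('wrist'))"
```

```text
row [ 0.  -0.1 -0.3] [ 3.57  -0.018 -2.173] |d|mm 104.5 pos [ 0.5155 -0.0443  0.0692] F [ 0.5 -0.   0.6] t 27.38
along 0.0449 lat 0.0
```

View pics/s11.png

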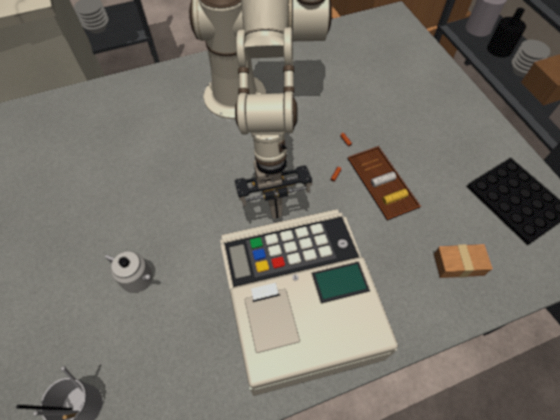

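View pics/w11.png

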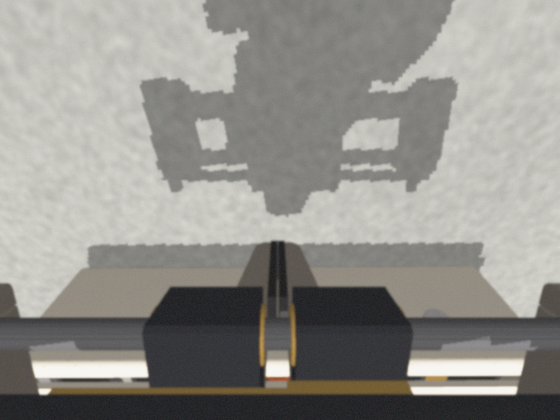

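Call:
{"method": "jog_arm", "body": {
  "rows": [
    [0, 0, 0, 1, 0, -0.25, 0],
    [0, 0, 0, 2, 0, -1, 0],
    [0, 0, 0, 3.5, 0, -2.2, 0],
    [0, 0, 0, 3.5, 0, -3, 0],
    [0, 0, 0, 3.5, 0, -3, 0]
  ]
}}

```text
time_s: 28.1
position: [0.4157, -0.0327, 0.1228]
tcp_rot: [0.126, 0.062, 0.99, -0.008]
contact_force: [-0.4, 0.0, 0.7]
grip_width: 0.0006
```

```bash
python3 -c "
import cv2,numpy as np
from plant import *
s=get_image('scene');t=get_image('top');cv2.imwrite('pics/t12.png',t);cv2.imwrite('pics/s12.png',s)
f=lambda i:cv2.resize(i[195:265,210:370],(800,350),interpolation=2)
cv2.imwrite('pics/cmp.png',np.r_[f(cv2.imread('pics/scene0.png')[:,:]),f(s)][:600])
cv2.imwrite('pics/cmp.png',cv2.resize(np.r_[f(cv2.imread('pics/scene0.png')),f(s)],(680,595)))
print(read_state()['position'],read_state()['contact_force'])"
```

```text
[ 0.41473495 -0.03214037  0.12085164] [-0.39920943  0.1033081  -0.04439397]
```

View pics/cmp.png

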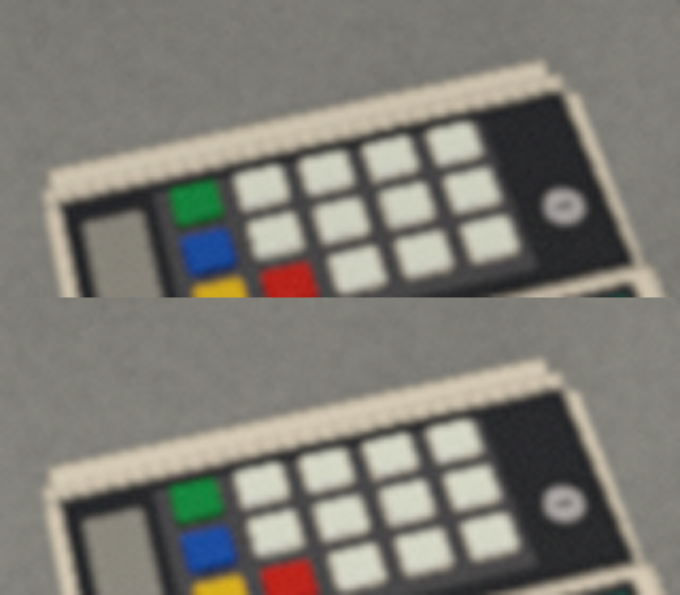

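View pics/t12.png

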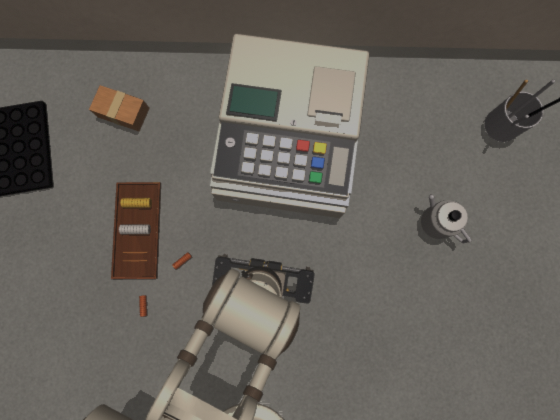

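The drawer strip in the scene crop matches the picture from the start, so it is shut and has stayed shut for over a second. In the top view silver (134,229), brass (135,202) and the oil pot (450,218) are where they stood, and the arm is touching nothing. I'm handing in.

```bash
python3 -c "
from plant import *
print(hand_in()); print(read_state()['time_s'])"
```

```text
the job is handed in; nothing more can be done
None
the job is handed in; nothing more can be done
```

I handed the job in at about 28 s with the drawer shut, but one check failed. In the last push on the drawer I may have gone over the 30 N limit.

**What I did**
- **Keys:** I keyed 7, 5, 9 and clerk one at a time, each felt down to its hard stop at about 12 N. The green key took about 11 N, and the drawer sprung out.
- **Roll:** I laid the copper roll in the middle bay, felt it touch the floor, then let go. A picture showed it flat and clear of the bay walls.
- **Drawer:** I pushed it in to its hard stop and backed off.

**Last checks that passed**
- The drawer front looks the same as in the starting picture, and it stayed shut for over a second after I let go.
- The silver and brass rolls and the oil pot are where they stood, judging from the top view.
- The contact force read about zero with the arm clear of everything.

**Check that failed**
- **Push force:** At the end of the push the wrist read about 27 N forward and 23 N upward, roughly 36 N in all. I sent three small pushes without checking the force after each one. If the whole contact force on the drawer front counts as leaning on the till, this went over the limit.

**Not checked**
- The roll can't be seen once the drawer is shut, so its final position in the bay is not confirmed.

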